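Balance the metal detector with the tuning tool

TASK

The metal detector's control unit has drifted: take the plastic tuning tool from its well in the olive case, seat its blade gently in the slot of the white balance trimmer, and turn the trimmer until the red meter needle stands in the green band in the middle of its scale. Then stand the tool upright in its well again, fully down, and let go. Do not press hard on the trimmer or touch the meter, and leave the red-sealed trimmer and the other things where and as they are.

Things in the scene. Friction and masses are not known exactly. Their poses are not given: they have to be found in the camera images.
- tool_center (a point): half-way up the tuning tool: orange handle, black shank, plastic, 115 mm long, about 30 g, standing blade down in its well. z points up its axis to the handle's end. Hexagonal handle 14 mm across flats, from 8.5 mm below this point to 57.5 mm above it; flats face this frame's x axis and every 60 degrees from it. Below the handle a round guard 24 mm wide, 4 mm thick, then the shank
- tool_tip (a point): the middle of the end of the tuning tool's black blade, 57.5 mm below tool_center, same axes. The flat blade is 8 mm long, 9 mm wide along y and 2 mm thick along x; above it is the round shank, 9 mm thick and 37 mm long, up to the guard, whose underside is 45 mm above this point
- well (a point): the centre of the mouth of the tool's well, z up: a round hole of 14 mm, 50 mm deep, in a wooden block (90 x 84 mm, top 58 mm above the table) in the open olive case. The tool hangs in it by its guard, which rests on the block, the blade 45 mm below this point. The case is fixed, 220 x 280 mm, its walls 8 mm thick and 70 mm high
- trimmer (a point): centre of the flat top of the balance trimmer's white slug (13 mm wide) in a round brass bush (21 mm outside, 15 mm inside, rim 4 mm above this point) on the control unit. z up, x and y as the unit, not as the slot. A slot 3.4 mm wide, 5 mm deep, runs across the slug; its direction differs each time and is not given. The slug turns with about 0.025 N m, stays where left, never moves up or down
- needle (a joint): angle of the red needle on the panel meter, rad: 0 is the middle of the scale, along the control unit's +x; the green band reaches 0.06 to each side; positive is anticlockwise from above. The needle follows the slug: 1 rad of slug anticlockwise from above adds 0.45, clockwise takes it off. It starts between 0.36 and 0.68; the slug has stops at about 2 rad either side of the middle
- unit: the detector's olive control unit, a fixed metal box 150 (x) x 240 (y) x 78 mm high; origin under its middle. On its top lie the meter, two trimmers and, 70 mm further along x than the trimmers, two knobs 16 mm high. The tuning tool pressing on it or on its trimmer with more than 18 N counts as damage
- meter: the panel meter, 96 x 96 mm, 16 mm high, with a window over its white scale, on top of the control unit; origin under its middle on the unit's top; not to be touched
- sealed_trimmer: a second trimmer in the same kind of brass bush, its slug covered with red lacquer, 48 mm from the balance trimmer along the control unit's +y, 14 mm high; not to be touched. Origin under its middle on the unit's top
- target_center (a point): the middle of a loose green test disc, 68 mm wide and 32 mm high, with a black cross on top, standing in the case
- jar_center (a point): the middle of a loose brown jar with a black lid, 68 mm wide and 50 mm high, standing in the case
- screwdriver_center (a point): a loose steel screwdriver with a square blue handle (85 x 24 x 24 mm), 160 mm long, lying on the table along this frame's x; this point is in its handle, 12 mm above the table

How it is judged (in metres and radians):
On the way, in this order (a step that is already met when the one before it is completed fails the run):
1. the tuning tool's blade is seated in the slot of the balance trimmer (z of tool_tip in the frame of trimmer below -0.003 m and horizontal distance between tool_tip and trimmer below 0.004 m), for 0.1 s.
2. with the blade in the slot, the needle stands in the green band (z of tool_tip in the frame of trimmer below -0.002 m and horizontal distance between tool_tip and trimmer below 0.005 m and value of joint needle between -0.06 and 0.06 rad), for 0.2 s.
At the end, for the whole second after the job is handed in: the needle rests in the green band (within 0.06 rad of the middle) and the tuning tool stands at rest, released and upright (within 0.1 rad) in its well, its guard on the block (blade at least 42 mm below the mouth) (value of joint needle between -0.06 and 0.06 rad and horizontal distance between tool_tip and well below 0.006 m and z of tool_tip in the frame of well below -0.042 m and angle between tool_center's own z axis and vertical below 0.1 rad and linear speed of tool below 0.02 m/s); the robot touches nothing.
It fails at once if the tuning tool presses on the trimmer or the control unit with more than 18 N (contact force between tool and unit above 18 N).
It fails at once if the meter is touched (contact force between anything else and meter above 2 N).
It fails at once if the sealed trimmer is touched (contact force between anything else and sealed_trimmer above 2 N).
It fails at once if the test disc, the jar or the screwdriver is moved (distance of any of target_center, jar_center from where it was at the start of the episode above 0.015 m or distance of screwdriver_center from where it was at the start of the episode above 0.02 m).
It also fails if it takes over 72 s, if anything falls off the work surface, if the arm or the gripper's body presses on something with over 40 N, if the wrist force passes 120 N, or if a joint passes its speed limit or range.

ROBOT

A 6-joint arm with a two-finger parallel gripper is mounted at the origin on the work surface. World frame = base frame: x ahead of the robot, y to its left, z up, the work surface at z = 0. Lengths are in mm, angles in rad, forces in N, time in s.
With the tool pointing down it reaches from about 400 to 825 mm from the base axis. Payload 7 kg.
Tool frame: the origin (TCP) lies on the front face of the gripper's body, between the roots of the fingers; the fingertips stand 73 mm ahead of it and the grasp point (between the pads) lies 54 mm ahead of it; z points along the fingers, y is the direction in which the jaws open and shut (so a half turn about z gives the same grasp; the last joint's range is limited). The gripper opens to 85 mm and grips with 20 to 120 N. Pads are 22 mm wide; open, the fingers measure 114 mm over their backs; the gripper's body (76 mm by 85 mm) begins 54 mm behind the grasp point. The pads swing forward as they close: fully open they stand 13 mm farther back than shut.
Start: joints at [1.531, 0.359, 0.012, 0, -1.224, -0.288], TCP at [217.332, 639.032, 303.902] pointing down, gripper open.
Joint ranges: [-3.07, 3.07], [-1.43, 2.12], [-1.02, 1.25], [-3.03, 1.67], [-3.05, -0], [-3.03, 3.03]. Speed limits (rad/s): [2.39, 2.39, 3.01, 3.14, 3.14, 3.14].

INTERFACE

Orientations are given as a rotation vector (axis times angle).
In Python, from workcell import r gives the robot as it stands.
- The arm moves only by the shell command python3 -m crank 'ROWS' [OPENING]. ROWS is JSON, a list that holds one entry, the list of rows, each a list of 6 numbers: the shift along the tool's x, y, z in m, then the turn, a rotation vector about the tool's x, y, z in units of 6 degrees (1.0 is 6 degrees). A call has 1 to 12 rows; each row is the pose to reach, as a shift and turn from the pose measured when the call began, along the tool's axes at that moment; what a row does not reach only later rows make up. A row lasts 1/12 s, in which the tool goes at most 41.7 mm and 7.16 degrees, less where a joint would pass 70% of its speed; a pose out of reach is approached as far as the arm can. A call with a gripper value outside its range is refused whole. OPENING is the opening, from 0 (shut) to 1 (fully open), set as the call begins (- or left out, the last holds). The fingers move at their own pace and stop on an object; the grip force is fixed at half the most. Time passes only in rows, so rows that repeat a pose let the fingers close. It gives the time, the measured TCP pose, the force and the opening at its end, in the units of the state.
- r.get_obs(): the state, without advancing time (a new reading comes with each control period).
- r.snapshot(name): name is "scene" or "top"; returns the picture (384x512x3 uint8, red, green, blue); there is no depth.
- r.camera_params(name): a dict with "K" (3x3 intrinsics, pixels), "rvec" (rotation vector, rad) and "tvec" (3), from world to camera coordinates, as OpenCV has them. Camera axes: x right, y down, z forward; pixel columns grow to the right and rows downward; lengths in mm; the calibration is good to about 2 mm. A picture is of the moment at which its call begins. camera_params takes no time and is no camera call.
- r.finish_job(): hands the job in, once; it reports no verdict.
The state is a dict: "time": time; "joint_positions": joint angles; "qd": joint speeds; "effort": joint torques, N m; "ee_pos": TCP position; "tcp_rot": TCP orientation; "force": force on the tool from outside, world axes, zero at the start; "ft_torque": the same for the moment, N m; "width": finger opening in mm.
Only numpy, scipy, OpenCV 4.12 (cv2) and the standard library are available. Lean on these libraries where they do the work, as an engineer would, in place of code of your own. Each camera call takes 0.05 s, during which the arm holds its last target.

## Working session

There is one attempt and no reset: what is moved stays moved. The work goes in short steps, Python scripts to look and compute and a shell command to move; the robot and the scene stay as the last step left them, time stands still between calls to the robot, and variables do not carry over. Pictures are saved under pics/ and viewed, and the job is handed in when it is done.

```bash
ls; mkdir -p pics
python3 - <<'E'
from workcell import r
import cv2
o=r.get_obs()
for k,v in o.items(): print(k,v)
for n in("scene","top"):
    im=r.snapshot(n); cv2.imwrite(f"pics/{n}0.png",im[:,:,::-1])
    print(n,r.camera_params(n))
E
```

```text
pics
time 0.0
joint_positions [ 1.53110670e+00  3.59366352e-01  1.10829706e-02 -3.10909009e-04
 -1.22407336e+00 -2.88076011e-01]
qd [ 0.00198336  0.00144937  0.00021898  0.0016653   0.00109693 -0.00018901]
effort [ 1.28559874e-03 -5.83311617e+01  2.93437797e+01  6.93725020e+00
 -5.61908557e-03  1.72222087e-05]
ee_pos [217.22746907 638.73084731 302.99441699]
tcp_rot [ 3.09790870e+00 -5.12457007e-01 -1.51942323e-04]
force [-0.00856754 -0.16807914  0.36195301]
ft_torque [-0.06203424 -0.02938369  0.01190457]
width 85.28187753739633
scene {'K': array([[495.52995349,   0.        , 250.31706405],
       [  0.        , 495.52995349, 191.97386493],
       [  0.        ,   0.        ,   1.        ]]), 'rvec': array([ 1.46415971,  2.16121192, -0.84490607]), 'tvec': array([ 226.18797853, -308.54477403, 1344.6698475 ])}
top {'K': array([[418.00194505,   0.        , 256.24731751],
       [  0.        , 418.00194505, 198.43870103],
       [  0.        ,   0.        ,   1.        ]]), 'rvec': array([ 2.13904224, -2.07755902,  0.22117256]), 'tvec': array([-26.18902522, 541.82418129, 997.46211349])}
```

View pics/scene0.png

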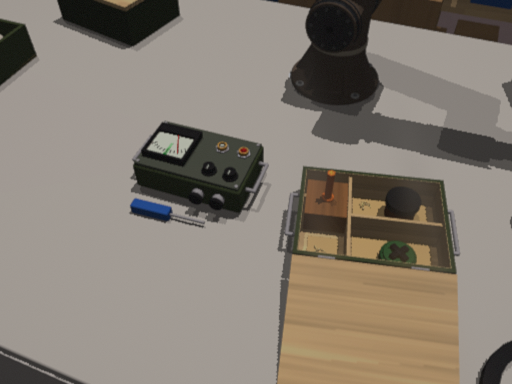

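View pics/top0.png

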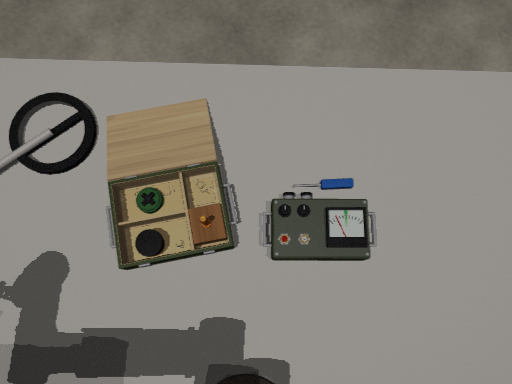

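```bash
cat > h.py <<'E'
from workcell import r
import cv2, numpy as np
def cam(n):
    p=r.camera_params(n); R,_=cv2.Rodrigues(np.array(p["rvec"],float)); return np.array(p["K"]),R,np.array(p["tvec"],float).reshape(3)
def ray(n,uv):
    K,R,t=cam(n); d=R.T@np.linalg.solve(K,np.array([uv[0],uv[1],1.])); c=-R.T@t; return c,d/np.linalg.norm(d)
def onz(n,uv,z):
    c,d=ray(n,uv); return c+d*(z-c[2])/d[2]
def proj(n,P):
    K,R,t=cam(n); q=K@(R@np.array(P,float)+t); return q[:2]/q[2]
def tri(uva,uvb,a="scene",b="top"):
    ca,da=ray(a,uva); cb,db=ray(b,uvb)
    s=np.linalg.lstsq(np.c_[da,-db],cb-ca,rcond=None)[0]
    p,q=ca+s[0]*da,cb+s[1]*db
    return (p+q)/2,np.linalg.norm(p-q)
def crop(n,im,x0,y0,w,h,s,f):
    cv2.imwrite(f,cv2.resize(im[y0:y0+h,x0:x0+w,::-1],None,fx=s,fy=s,interpolation=cv2.INTER_CUBIC))
E
python3 - <<'E'
import cv2
a=cv2.imread("pics/scene0.png");b=cv2.imread("pics/top0.png")
def c(im,x0,y0,w,h,s,f): cv2.imwrite(f,cv2.resize(im[y0:y0+h,x0:x0+w],None,fx=s,fy=s,interpolation=cv2.INTER_CUBIC))
c(b,265,175,120,95,6.5,"pics/t_unit.png"); c(b,100,155,140,115,5,"pics/t_case.png")
c(a,125,115,150,110,5,"pics/s_unit.png"); c(a,285,160,180,115,4,"pics/s_case.png")
E
```

```text
(no output)
```

View pics/t_unit.png

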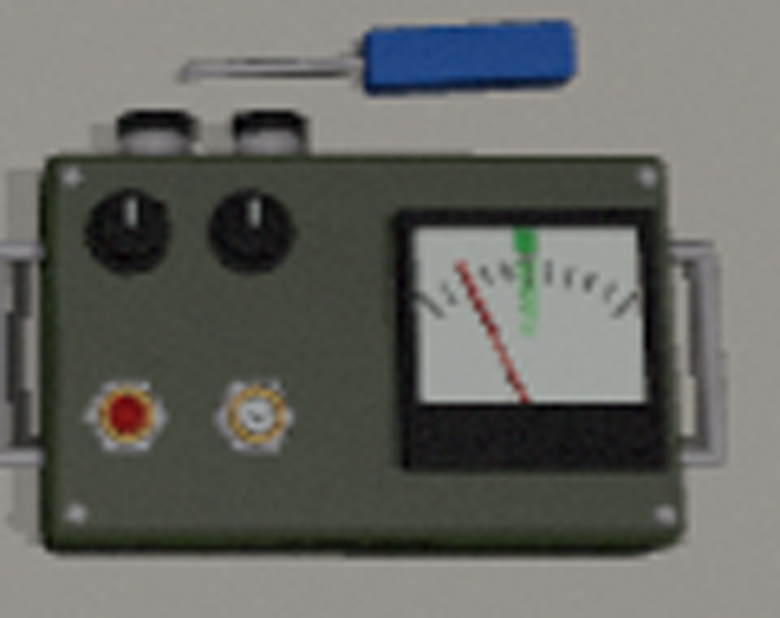

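View pics/t_case.png

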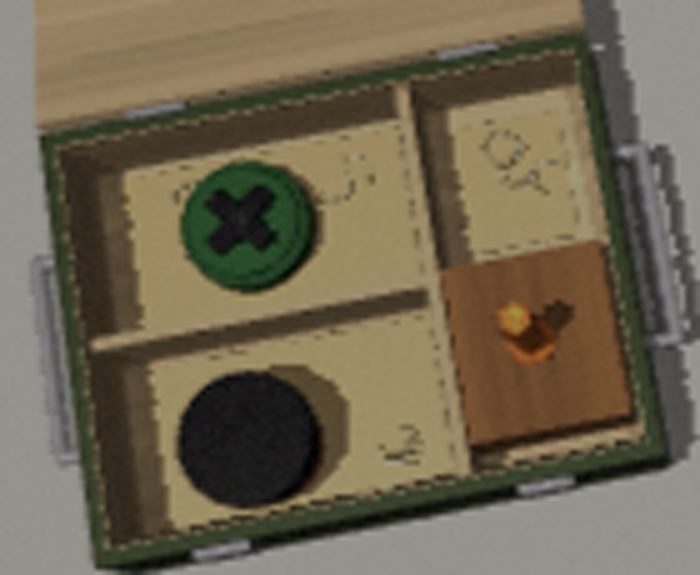

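View pics/s_unit.png

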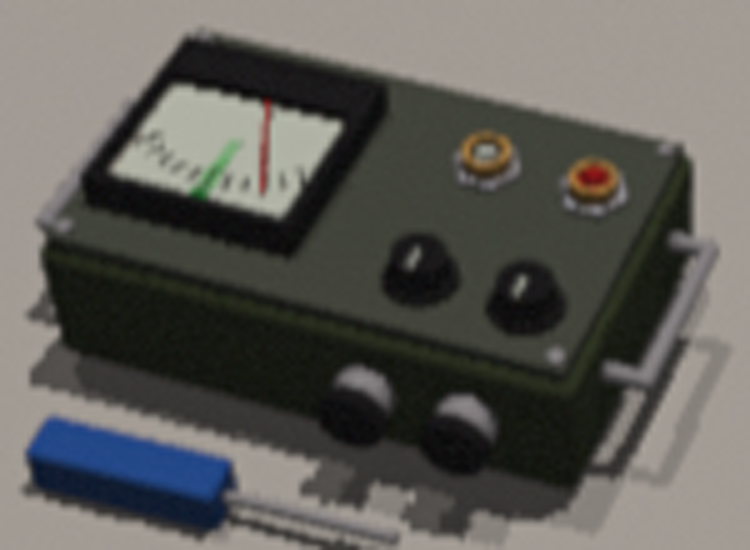

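View pics/s_case.png

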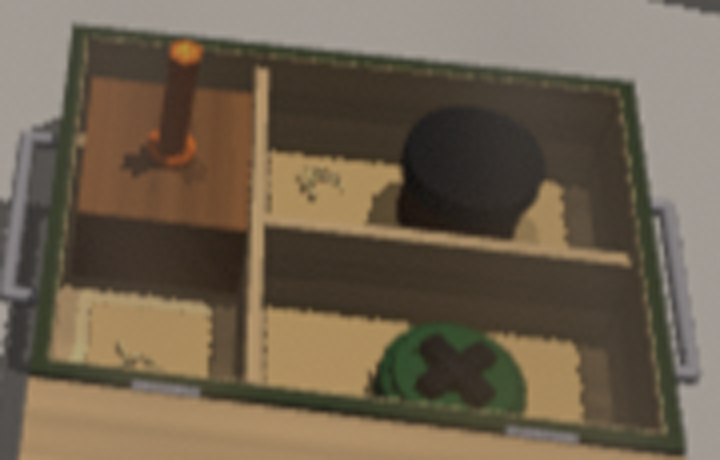

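```bash
python3 - <<'E'
from h import *
a=cv2.imread("pics/scene0.png");b=cv2.imread("pics/top0.png")
def cent(im,x0,y0,x1,y1,f):
    c=im[y0:y1,x0:x1].astype(float); B,G,R=c[...,0],c[...,1],c[...,2]
    m=f(B,G,R); ys,xs=np.nonzero(m); return np.array([xs.mean()+x0,ys.mean()+y0]),len(xs),(xs.min()+x0,xs.max()+x0,ys.min()+y0,ys.max()+y0)
brass=lambda B,G,R:(R-B>50)
red=lambda B,G,R:(R-G>50)
tb=cent(b,297,231,313,247,brass); sb=cent(a,213,138,231,156,brass)
print("brass",tb,sb,tri(sb[0],tb[0]), onz("top",tb[0],92),onz("scene",sb[0],92))
ts=cent(b,277,231,293,247,lambda B,G,R:(R-B>50)); ss=cent(a,234,143,253,160,lambda B,G,R:(R-B>50))
print("sealed",ts,ss,tri(ss[0],ts[0]), onz("top",ts[0],92),onz("scene",ss[0],92))
og=lambda B,G,R:(R-B>90)&(R>140)
print("tool", cent(b,195,210,215,232,og),cent(a,322,165,340,206,og))
# unit top corners by screws
for n,im,(x0,y0,w,h),f in(("top",b,(296,231,17,16),"tr_t"),("scene",a,(213,138,19,19),"tr_s"),("top",b,(192,208,25,22),"tl_t"),("scene",a,(318,164,24,42),"tl_s")):
    c=im[y0:y0+h,x0:x0+w]; s=int(560/max(w,h)); cv2.imwrite(f"pics/{f}.png",cv2.resize(c,None,fx=s,fy=s,interpolation=cv2.INTER_NEAREST))
E
cd pics; python3 -c "
import cv2,numpy as np
L=[cv2.imread(f'{f}.png') for f in('tr_t','tr_s','tl_t','tl_s')]
L=[cv2.resize(i,(390,int(i.shape[0]*390/i.shape[1]))) if i.shape[1]>=i.shape[0] else cv2.resize(i,(int(i.shape[1]*300/i.shape[0]),300)) for i in L]
H=[np.zeros((295,395,3),np.uint8) for _ in L]
for h,i in zip(H,L):
  s=min(295/i.shape[0],395/i.shape[1]); i=cv2.resize(i,None,fx=s,fy=s,interpolation=0); h[:i.shape[0],:i.shape[1]]=i[:295,:395]
cv2.imwrite('m0.png',np.vstack([np.hstack(H[:2]),np.hstack(H[2:])]))"
```

```text
brass (array([304.26086957, 238.52173913]), 23, (np.int64(300), np.int64(308), np.int64(235), np.int64(242))) (array([221.77142857, 144.91428571]), 35, (np.int64(217), np.int64(226), np.int64(142), np.int64(148))) (array([ 440.99590256, -128.99120459,   87.51756274]), np.float64(0.6704614851754968)) [ 440.34199038 -128.17072613   92.        ] [ 445.47192069 -127.08070135   92.        ]
sealed (array([284.0754717 , 238.35849057]), 53, (np.int64(280), np.int64(288), np.int64(235), np.int64(242))) (array([243.07142857, 150.14285714]), 56, (np.int64(239), np.int64(247), np.int64(147), np.int64(153))) (array([439.99002423, -80.73481512,  88.01897908]), np.float64(1.1641837891545468)) [439.32595427 -79.92837644  92.        ] [444.04539164 -79.58381223  92.        ]
tool (array([203.5       , 220.16666667]), 36, (np.int64(200), np.int64(210), np.int64(216), np.int64(226))) (array([330.97142857, 177.68571429]), 35, (np.int64(323), np.int64(334), np.int64(170), np.int64(197)))
```

View pics/m0.png

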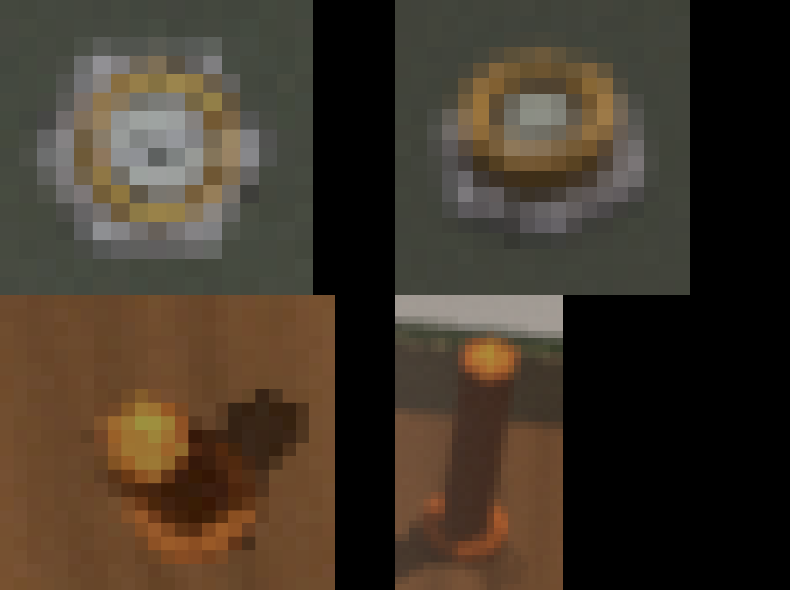

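Run:
```python
from h import *
ut=(202.5,218.1);us=(330.9,172.3)
print(tri(us,ut),onz("top",ut,128),onz("scene",us,128))
for P in ([0,0,0],):pass
P=onz("top",ut,128)
for z in (62,60,58): print(z,proj("top",[P[0],P[1],z]),proj("scene",[P[0],P[1],z]))
# guard centre in scene: crop
c=(((465-395)/7.02+318-.5),((525-295)/7.02+164-.5));print(c,onz("scene",c,62))
# guard in top
c=(195/13.4+192-.5,(500-295)/13.4+208-.5);print(c,onz("top",c,62))
b=[r.snapshot("top").astype(float) for _ in range(8)]
print("noise",np.std(b,axis=0)[:,:].mean())
m=np.mean(b,0);np.save("top_avg.npy",m)
np.set_printoptions(linewidth=200)
print(m[231:247,296:313].mean(2).round().astype(int))
# handle top
s=[r.snapshot("scene").astype(float) for _ in range(4)]
np.save("scene_avg.npy",np.mean(s,0))
print(np.mean(s,0)[138:154,213:232].mean(2).round().astype(int))
```

```text
(array([476.67949071, 112.52322245, 128.97479009]), np.float64(0.534282352573276)) [476.77437271 112.91508307 128.        ] [475.80302345 112.1068706  128.        ]
62 [205.83254569 222.46495939] [327.4811777  196.32807042]
60 [205.92707406 222.58877239] [327.37495028 197.00545852]
58 [206.02124752 222.71212053] [327.26904473 197.68079403]
(327.47150997151, 196.26353276353277) [476.61713333 112.85027782  62.        ]
(206.05223880597015, 222.79850746268656) [475.95480699 112.32451166  62.        ]
noise 0.9898719153083653
[[ 68  68  68  67  68  67  67  67  67  67  66  66  67  68  67  67  67]
 [ 67  67  67  68  68  69  67  68  69  69  69  69  66  67  67  68  68]
 [ 68  68  68  69  75  90  80  79  88  84  88  91  67  67  67  67  67]
 [ 68  68  68  73 109 146 129 100 109  81  98 127  69  67  68  67  68]
 [ 67  68  68  80 116 129 103 115 105 123 114  91  94  67  67  67  67]
 [ 68  68  70  88 113 114 115 110 122 127  97 116  84  68  67  68  68]
 [ 68  65  75 109 110 124 145 159 161 156 129  86  99  85  70  68  66]
 [ 68  71 101 130  90 121 153 130 143 151 132 102 128 130  82  67  66]
 [ 6
[... 1129 characters left out ...]
72  94 106 110  73 108 137 139 129  88  94 116 102  83  64  64  64]
 [ 63  64  77 106 105 101  91 113 111 108  99  96 107  97  93  90  66  63  64]
 [ 63  64  73  90  75  74  91 118 114 111  98  88  83  71  98 108  69  63  64]
 [ 64  64  69  79  65  47  59  82  85  84  74  64  51  66 104 119  71  63  64]
 [ 64  63  66  85 104  57  49  45  45  45  45  51  62  92 111 105  67  63  64]
 [ 64  64  64  85 122  94  93  57  48  51  63  85  90  97  94  74  63  64  64]
 [ 64  64  64  71  92  86  92  72  86 100 108  97  83  73  62  60  63  63  64]
 [ 64  64  63  62  58  58  58  61  83  95 101  75  60  60  62  64  64  64  64]
 [ 64  64  65  63  63  62  59  53  58  59  62  60  62  63  64  64  63  64  64]]
```

Run:
```python
from h import *
t=np.load("top_avg.npy");s=np.load("scene_avg.npy")
T=cv2.resize(np.clip(t[233:245,298:311]*1.4,0,255).astype(np.uint8)[:,:,::-1],(390,360),interpolation=cv2.INTER_NEAREST)
T2=cv2.resize(np.clip(t[233:245,298:311]*1.4,0,255).astype(np.uint8)[:,:,::-1],(390,360),interpolation=cv2.INTER_CUBIC)
cv2.imwrite("pics/slot.png",np.hstack([T,T2]))
# ellipse centre of trimmer px
print(proj("top",[440.7,-128.5,88]),proj("scene",[440.7,-128.5,88]))
print((t[236:243,299:310]).round().astype(int)[...,0]);print((t[236:243,299:310]).round().astype(int)[...,2])
```

```text
[304.2110747  238.57096721] [222.1895926  144.73277728]
[[ 89 122 143 136 114 122 129 119 146 101  69]
 [112 128 150 144 157 159 154 132 115 123  86]
 [132 110 136 151 129 141 148 132 119 153 130]
 [127 109 143 143 142  94 127 151 135 152 134]
 [123 115 142 113 156 158 155 137 113 130  99]
 [108 124 114 142  95 119 123 118 150 121  64]
 [ 77 102 116 111 143 155 150 136 138 101  70]]
[[ 87 105  79  91 106 120 125  68  73  64  63]
 [107  90  95 145 159 160 156 126  52  71  84]
 [130  66 103 153 131 144 154 133  82  99 132]
 [126  55  94 147 149  95 129 149  92 101 138]
 [121  76  66  99 158 159 156 132  56  83  97]
 [106 120  54  66  71 110 109  59  88 105  60]
 [ 72 100 108  59  71  75  75  93 128  98  63]]
```

View pics/slot.png

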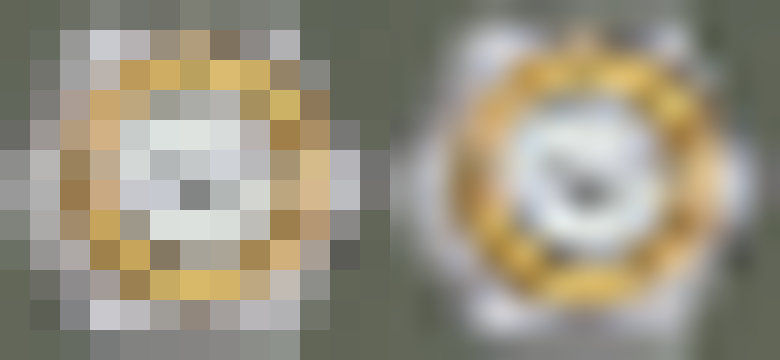

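Run:
```python
from h import *
np.set_printoptions(linewidth=200)
t=np.load("top_avg.npy");s=np.load("scene_avg.npy")
print("scene cols 218-226, rows 143-149"); 
for c in (0,2): print(s[143:150,218:227,c].round().astype(int))
d=s[143:150,218:227];print((d[...,2]-d[...,0]).round(1))
# predicted pixel of slug points (z 88) for slot angles (world angle th of slot dir from +x)
C=np.array([440.7,-128.5,88])
for th in (-90,-75,-60,-45,-30,0,30,60,75):
    e=np.array([np.cos(np.radians(th)),np.sin(np.radians(th)),0])*6
    print(th,proj("top",C-e).round(1),proj("top",C+e).round(1),proj("scene",C-e).round(1),proj("scene",C+e).round(1))
# unit yaw from sealed->balance
v=np.array([439.3-440.3,-79.9+128.2]);print("unit yaw deg",np.degrees(np.arctan2(-v[0],v[1])))
```

```text
scene cols 218-226, rows 143-149
[[137 130 102  84  80  80 100 136 134]
 [153  96 104 134 137 126  84 112 154]
 [154  90 112 139 140 131  98 125 156]
 [140 116 123 115 113 109 116 144 130]
 [103 120 142 137 134 124 118 116  90]
 [ 62  83 112 116 115 103  90  70  77]
 [ 63  60  62  62  63  62  65  72  98]]
[[ 60  51  47  51  50  48  40  54  62]
 [ 59  50  89 126 128 116  57  46  68]
 [ 61  55 102 132 133 123  76  60  71]
 [ 56  64 100 105 101  87  73  65  61]
 [ 42  59  90  90  86  69  55  46  52]
 [ 30  33  48  51  50  42  35  30  56]
 [ 52  38  26  24  25  26  35  52  87]]
[[-76.2 -78.8 -55.  -32.5 -29.8 -33.  -59.8 -82.  -73. ]
 [-93.8 -46.2 -15.5  -8.8  -9.2  -9.2 -27.2 -66.8 -85.5]
 [-92.8 -35.  -10.   -7.5  -7.5  -7.8 -22.2 -64.8 -85.5]
 [-84.  -52.8 -22.8 -10.5 -12.  -21.8 -43.2 -78.8 -69.2]
 [-60.8 -61.5 -52.8 -46.8 -48.5 -54.5 -63.  -70.  -37.5]
 [-32.2 -50.2 -64.  -64.8 -65.2 -61.5 -54.5 -39.2 -21.5]
 [-11.2 -23.  -35.2 -38.  -37.8 -35.5 -30.  -20.2 -11. ]]
-90 [301.7 238.5] [306.7 238.6] [224.8 145.4] [219.6 144. ]
-75 [301.8 239.1] [306.6 238. ] [225.  144.9] [219.4 144.5]
-60 [302.  239.8] [306.4 237.4] [225.  144.4] [219.3 145. ]
-45 [302.4 240.3] [306.  236.9] [224.9 144. ] [219.5 145.5]
-30 [302.9 240.7] [305.5 236.5] [224.5 143.5] [219.9 145.9]
0 [304.2 241.1] [304.2 236.1] [223.4 142.9] [221.  146.5]
30 [305.5 240.8] [303.  236.4] [221.9 142.8] [222.5 146.7]
60 [306.4 239.9] [302.1 237.3] [220.5 143.2] [223.9 146.2]
75 [306.6 239.3] [301.8 237.9] [220.  143.6] [224.4 145.9]
unit yaw deg 1.1860785704172903
```

```bash
cat >> h.py <<'E'
from scipy.spatial.transform import Rotation as Ro
def plan(P=None,dyaw=0.0,upright=True):
    """world target TCP P(mm), yaw change deg about world z; prints tool shift (m) and turn (6deg units)"""
    o=r.get_obs(); R=Ro.from_rotvec(o["tcp_rot"]); p=np.array(o["ee_pos"])
    P=p if P is None else np.array(P,float)
    d=R.inv().apply(P-p)/1000
    yx=R.apply([1,0,0]); a=np.arctan2(yx[1],yx[0])+np.radians(dyaw)
    # exact down orientation with tool x at yaw a
    T=Ro.from_matrix(np.array([[np.cos(a),np.sin(a),0],[np.sin(a),-np.cos(a),0],[0,0,-1]]).astype(float))
    w=np.degrees((R.inv()*T).as_rotvec())/6
    print("t",round(o["time"],2),"pos",p.round(1),"yaw",round(np.degrees(a)-dyaw,2),"tilt",np.degrees(np.arccos(-R.apply([0,0,1])[2])).round(2),"F",np.round(o["force"],2),"w",round(o["width"],1),"q",np.round(o["joint_positions"],2))
    print("shift",d.round(4),"turn",w.round(3))
E
python3 -c "
from h import *
plan([476.5,112.6,220])"
```

```text
t 0.7 pos [217.3 639.  303.9] yaw -18.78 tilt 0.0 F [ 0.06 -0.06  0.44] w 85.6 q [ 1.53  0.36  0.01  0.   -1.22 -0.29]
shift [0.4149 0.415  0.0839] turn [-0.  0. -0.]
```

```bash
python3 -m crank '[[[0.025,0.025,0,0,0,0],[0.05,0.05,0,0,0,0],[0.075,0.075,0,0,0,0],[0.1,0.1,0,0,0,0],[0.125,0.125,0,0,0,0],[0.15,0.15,0,0,0,0],[0.175,0.175,0,0,0,0],[0.2,0.2,0,0,0,0],[0.225,0.225,0,0,0,0],[0.25,0.25,0,0,0,0],[0.275,0.275,0,0,0,0],[0.3,0.3,0,0,0,0]]]' 1; python3 -c "
from h import *
plan([476.5,112.6,220])"
```

```text
time: 1.7
ee_pos: [405.1, 256.8, 304.3]
tcp_rot: [-3.099, 0.512, -0.001]
force: [1.1, 1.5, -0.6]
width: 85.7
t 1.7 pos [405.1 256.8 304.3] yaw -18.76 tilt 0.06 F [ 1.06  1.48 -0.64] w 85.7 q [ 0.98  0.03 -0.4   0.   -1.14  0.27]
shift [0.1139 0.1136 0.0843] turn [-0.009 -0.003  0.   ]
```

```bash
python3 -m crank '[[[0.02,0.02,0.01,0,0,0],[0.045,0.045,0.025,0,0,0],[0.07,0.07,0.045,0,0,0],[0.09,0.09,0.065,0,0,0],[0.105,0.105,0.08,0,0,0],[0.114,0.1136,0.0843,0,0,0],[0.114,0.1136,0.0843,0,0,0],[0.114,0.1136,0.0843,0,0,0]]]' 1; python3 -c "
from h import *
plan([476.5,112.6,150])
crop('scene',r.snapshot('scene'),285,100,180,135,4,'pics/g0.png')"
```

```text
time: 2.37
ee_pos: [476.8, 112.1, 219.8]
tcp_rot: [-3.099, 0.515, -0.0]
force: [0.3, -0.4, 1.3]
width: 85.1
t 2.37 pos [476.8 112.1 219.8] yaw -18.86 tilt 0.03 F [ 0.32 -0.45  1.27] w 85.1 q [ 0.63  0.13 -0.51 -0.   -0.94  0.61]
shift [-0.0004 -0.0004  0.0698] turn [-0.005 -0.001  0.   ]
```

View pics/g0.png

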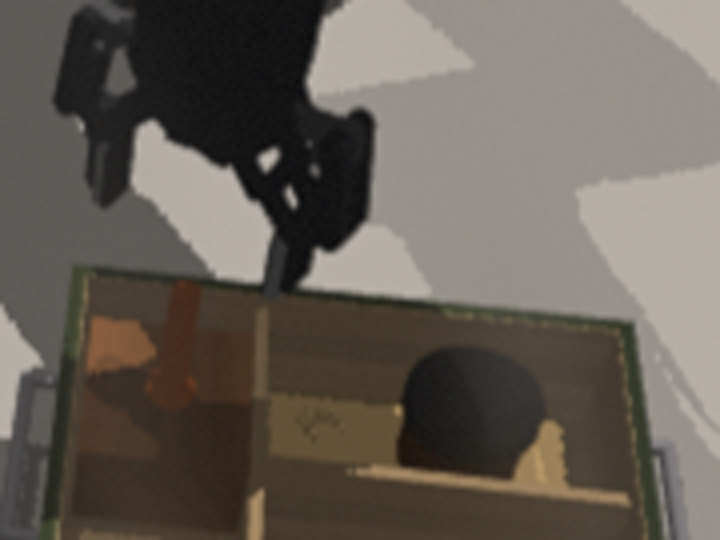

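The gripper's open fingers (about pixel 312,150 and 355,170) straddle the orange handle (330,178) from above. Descending.

```bash
python3 -m crank '[[[0,0,0.015,0,0,0],[0,0,0.03,0,0,0],[0,0,0.045,0,0,0],[0,0,0.06,0,0,0],[0,0,0.07,0,0,0],[0,0,0.07,0,0,0],[0,0,0.07,0,0,0]]]' 1; python3 -m crank '[[[0,0,0,0,0,0],[0,0,0,0,0,0],[0,0,0,0,0,0],[0,0,0,0,0,0],[0,0,0,0,0,0],[0,0,0,0,0,0],[0,0,0,0,0,0],[0,0,0,0,0,0]]]' 0;  python3 -c "
from h import *
plan()
crop('scene',r.snapshot('scene'),285,100,180,135,4,'pics/g1.png')"
```

```text
time: 3.0
ee_pos: [476.9, 113.6, 150.8]
tcp_rot: [-3.099, 0.511, -0.002]
force: [-0.6, 0.2, 0.8]
width: 85.6
time: 3.67
ee_pos: [477.0, 113.7, 151.1]
tcp_rot: [-3.098, 0.511, -0.002]
force: [-1.3, 0.5, 5.5]
width: 14.1
t 3.67 pos [477.  113.7 151.1] yaw -18.71 tilt 0.11 F [-1.32  0.52  5.53] w 14.1 q [ 0.64  0.22 -0.59  0.   -0.76  0.61]
shift [0. 0. 0.] turn [-0.015 -0.012  0.   ]
```

View pics/g1.png

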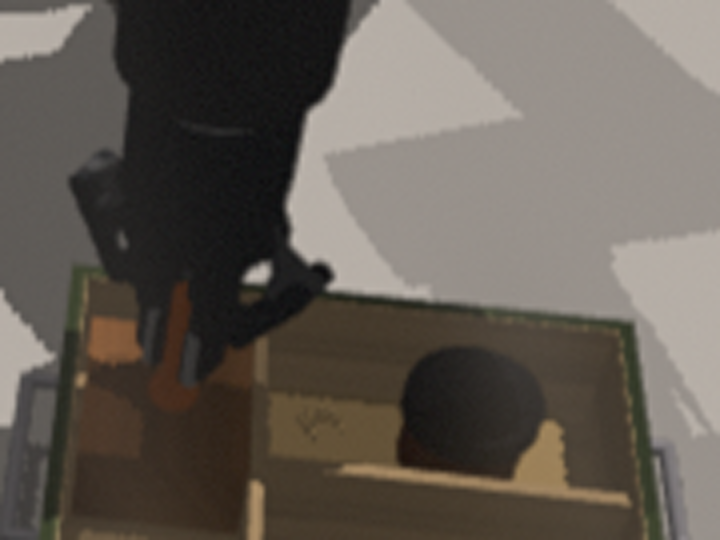

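```bash
python3 -m crank '[[[0,0,-0.02,0,0,0],[0,0,-0.05,0,0,0],[0,0,-0.08,0,0,0],[0,0,-0.11,0,0,0],[0,0,-0.135,0,0,0],[0,0,-0.15,0,0,0],[0,0,-0.15,0,0,0]]]' 0;  python3 -c "
from h import *
plan([440.7,-128.5,275])
crop('scene',r.snapshot('scene'),280,60,180,135,4,'pics/g2.png')"
```

```text
time: 4.3
ee_pos: [478.0, 114.0, 304.6]
tcp_rot: [-3.095, 0.51, -0.01]
force: [0.8, -0.6, 0.2]
width: 14.2
t 4.3 pos [478.  114.  304.6] yaw -18.7 tilt 0.45 F [ 0.8  -0.55  0.17] w 14.2 q [ 0.64  0.05 -0.38  0.   -1.13  0.61]
shift [0.0423 0.2418 0.0284] turn [-0.056 -0.05   0.   ]
```

View pics/g2.png

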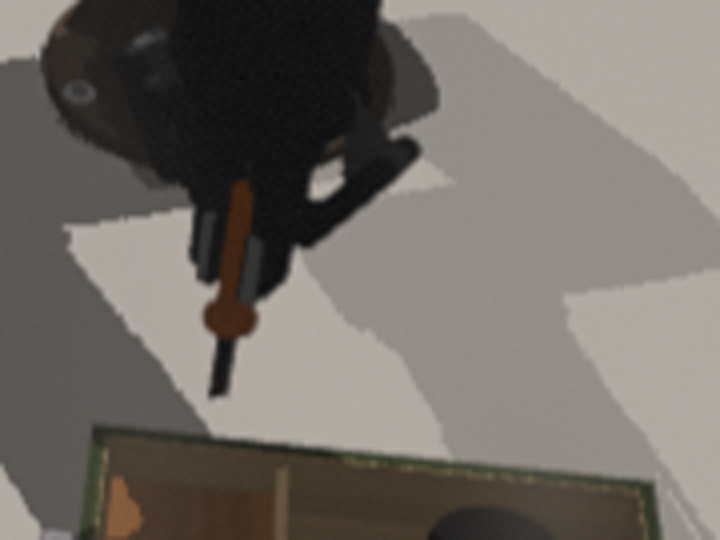

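```bash
python3 -m crank '[[[0.005,0.03,0.005,0,0,0],[0.01,0.06,0.01,0,0,0],[0.015,0.09,0.015,0,0,0],[0.02,0.12,0.02,0,0,0],[0.025,0.15,0.022,0,0,0],[0.03,0.18,0.024,0,0,0],[0.036,0.21,0.026,0,0,0],[0.042,0.235,0.028,0,0,0],[0.0423,0.2418,0.0284,-0.06,-0.05,0],[0.0423,0.2418,0.0284,-0.06,-0.05,0],[0.0423,0.2418,0.0284,-0.06,-0.05,0]]]' 0;  python3 - <<'E'
from h import *
plan([440.7,-128.5,275])
s=r.snapshot('scene'); cv2.imwrite("pics/s3.png",s[:,:,::-1])
t=r.snapshot('top'); cv2.imwrite("pics/t3.png",t[:,:,::-1])
u=proj('scene',[440.7,-128.5,140]).astype(int);print(u)
crop('scene',s,u[0]-40,u[1]-35,80,70,8,'pics/g3.png')
C=np.array([440.7,-128.5,0])
for a in (-18.7,41.3,-78.7):
    e=np.array([np.cos(np.radians(a)),np.sin(np.radians(a)),0])*4.5; n=np.array([-e[1],e[0],0])/4.5
    pts=np.array([proj('scene',C+[0,0,140]+i*e+j*n) for i in(-1,1) for j in(-1,1)]); print(a,np.ptp(pts[:,0]))
E
```

```text
time: 5.27
ee_pos: [439.4, -128.8, 272.3]
tcp_rot: [3.098, -0.513, -0.006]
force: [-0.3, 0.1, -0.5]
width: 14.5
t 5.27 pos [ 439.4 -128.8  272.3] yaw -18.81 tilt 0.25 F [-0.34  0.09 -0.49] w 14.5 q [ 0.15  0.02 -0.49  0.   -1.06  1.09]
shift [ 0.0011 -0.0007 -0.0027] turn [0.023 0.035 0.   ]
[220 125]
-18.7 3.7642762082375327
41.3 2.2506456281660405
-78.7 4.5659786956491075
```

View pics/g3.png

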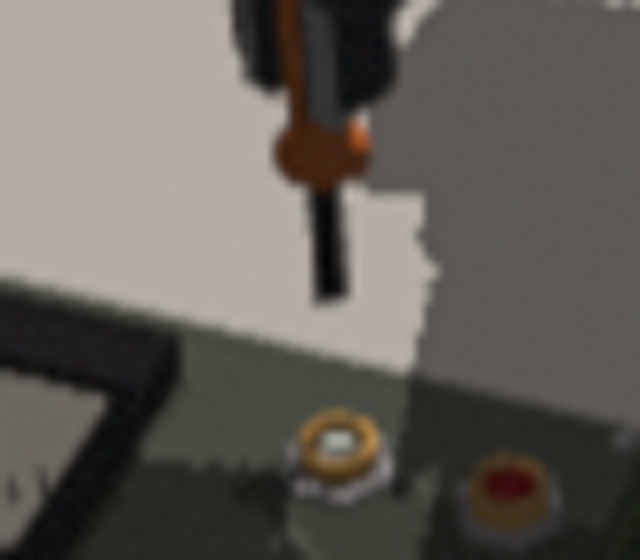

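View pics/t3.png

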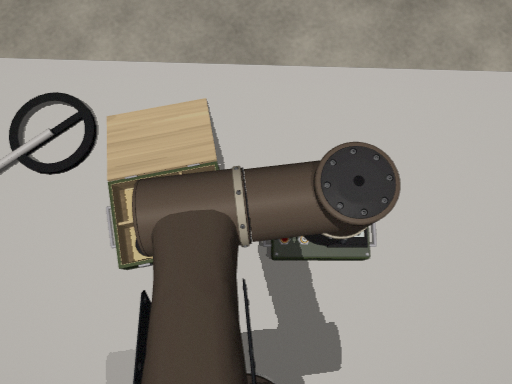

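```bash
python3 -c "
from h import *
plan([440.7,-128.5,275],-51)"
python3 -m crank '[[[0,0,0,0,0,1.1],[0,0,0,0,0,2.2],[0,0,0,0,0,3.3],[0,0,0,0,0,4.4],[0,0,0,0,0,5.5],[0,0,0,0,0,6.6],[0,0,0,0,0,7.7],[0.001,-0.001,-0.0027,0,0,8.5],[0.001,-0.001,-0.0027,0,0,8.5],[0.001,-0.001,-0.0027,0,0,8.5]]]' 0;  python3 - <<'E'
from h import *
plan([440.7,-128.5,275])
s=r.snapshot('scene'); cv2.imwrite("pics/s4.png",s[:,:,::-1])
crop('scene',s,180,90,80,70,8,'pics/g4.png')
E
```

```text
t 5.37 pos [ 439.9 -128.1  272.8] yaw -18.7 tilt 0.19 F [ 0.61 -0.26  0.22] w 14.2 q [ 0.15  0.02 -0.49  0.   -1.06  1.1 ]
shift [ 0.0009  0.0002 -0.0022] turn [0.029 0.015 8.5  ]
time: 6.2
ee_pos: [441.4, -126.6, 275.5]
tcp_rot: [2.58, -1.788, -0.003]
force: [0.3, 0.1, 0.2]
width: 14.4
t 6.2 pos [ 441.4 -126.6  275.5] yaw -69.45 tilt 0.17 F [0.31 0.12 0.2 ] w 14.4 q [ 0.15  0.02 -0.48  0.   -1.07  0.21]
shift [0.0015 0.0013 0.0005] turn [0.028 0.001 0.   ]
```

View pics/g4.png

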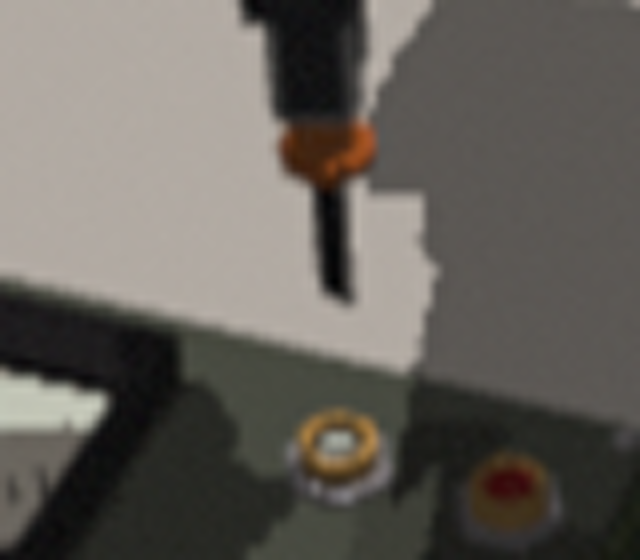

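Run:
```python
from h import *
import math
def outl(C,a):
    a=math.radians(a); e=np.array([math.cos(a),math.sin(a),0]);n=np.array([-e[1],e[0],0])
    return np.array([proj('scene',C+4.5*i*e+j*n) for i,j in((-1,-1),(-1,1),(1,1),(1,-1))])
for nm,C,f,y in(("s3",[439.6,-128.4,134.4],(180,90),-18.8),("s4",[441.4,-126.6,137.2],(180,90),-69.5)):
    im=cv2.imread(f"pics/{nm}.png"); P=[]
    for k in (0,60,-60):
        o=outl(np.array(C),y+k); print(nm,k,((o-np.array(f)+.5)*8).round(0).tolist())
    c=cv2.resize(im[115:131,212:232],None,fx=19,fy=19,interpolation=cv2.INTER_NEAREST); cv2.imwrite(f"pics/{nm}z.png",c)
a=cv2.imread("pics/s3z.png");b=cv2.imread("pics/s4z.png");cv2.imwrite("pics/zz.png",np.hstack([a,b]))
```

```text
s3 0 [[343.0, 293.0], [349.0, 296.0], [325.0, 314.0], [319.0, 310.0]]
s3 60 [[325.0, 293.0], [333.0, 292.0], [343.0, 313.0], [335.0, 315.0]]
s3 -60 [[352.0, 303.0], [350.0, 308.0], [316.0, 304.0], [318.0, 299.0]]
s4 0 [[355.0, 298.0], [355.0, 303.0], [319.0, 303.0], [319.0, 298.0]]
s4 60 [[344.0, 289.0], [350.0, 292.0], [330.0, 312.0], [324.0, 309.0]]
s4 -60 [[348.0, 310.0], [341.0, 312.0], [326.0, 292.0], [333.0, 289.0]]
```

View pics/zz.png

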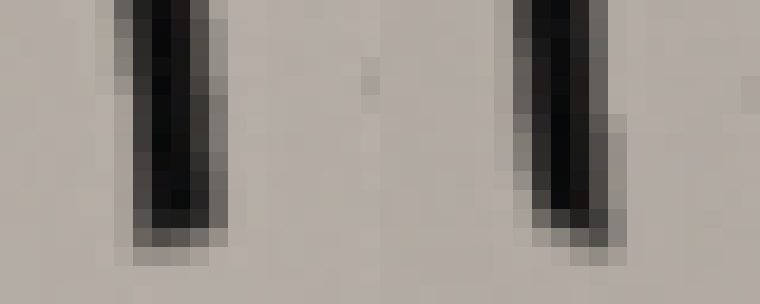

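```bash
python3 -m crank '[[[0,0,0,0,0,-1.1],[0,0,0,0,0,-2.2],[0,0,0,0,0,-3.3],[0,0,0,0,0,-4.4],[0,0,0.005,0,0,-5.5],[0,0,0.01,0,0,-6.6],[0,0,0.015,0,0,-7.7],[0.0015,0.001,0.02,0,0,-8.8],[0.0015,0.0013,0.025,0,0,-9.9],[0.0015,0.0013,0.03,0,0,-9.9],[0.0015,0.0013,0.03,0,0,-9.9],[0.0015,0.0013,0.03,0,0,-9.9]]]' 0;  python3 - <<'E'
from h import *
plan([440.6,-128.4,245])
s=np.mean([r.snapshot('scene').astype(float) for _ in range(3)],0).astype(np.uint8); cv2.imwrite("pics/s5.png",s[:,:,::-1])
crop('scene',s,195,100,50,56,10,'pics/g5.png')
o=r.get_obs()["ee_pos"]
for z in(138,130,93): print(z,((proj('scene',[o[0],o[1],o[2]-z])-[195,100]+.5)*10).round())
print(((proj('scene',[440.6,-128.4,92])-[195,100]+.5)*10).round())
E
```

```text
time: 7.25
ee_pos: [440.4, -128.5, 245.2]
tcp_rot: [3.128, -0.279, -0.006]
force: [0.8, 0.9, -0.2]
width: 14.4
t 7.25 pos [ 440.4 -128.5  245.2] yaw -10.19 tilt 0.22 F [ 0.79  0.9  -0.18] w 14.4 q [ 0.15  0.05 -0.53  0.   -1.    1.24]
shift [ 0.0002 -0.0002  0.0002] turn [0.016 0.033 0.   ]
138 [272. 381.]
130 [269. 352.]
93 [260. 212.]
[277. 438.]
```

View pics/g5.png

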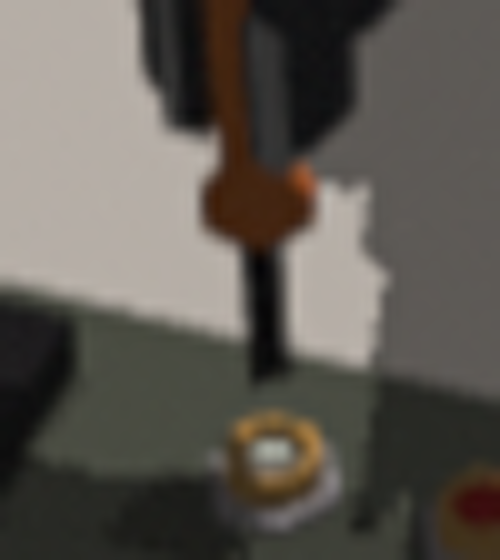

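```bash
python3 -m crank '[[[0,0,0.004,0,0,0],[0,0,0.008,0,0,0],[0,0,0.012,0,0,0],[0,0,0.014,0,0,0],[0,0,0.014,0,0,0],[0,0,0.014,0,0,0]]]' 0;  python3 - <<'E'
from h import *
plan([440.6,-128.4,226])
s=r.snapshot('scene')
crop('scene',s,195,100,50,56,10,'pics/g6.png')
E
```

```text
time: 7.9
ee_pos: [440.6, -128.6, 231.5]
tcp_rot: [3.128, -0.277, -0.005]
force: [-0.1, 0.1, -0.4]
width: 14.1
t 7.9 pos [ 440.6 -128.6  231.5] yaw -10.13 tilt 0.18 F [-0.1   0.09 -0.39] w 14.1 q [ 0.15  0.06 -0.55  0.   -0.96  1.25]
shift [-0.     -0.0002  0.0055] turn [0.015 0.027 0.   ]
```

View pics/g6.png

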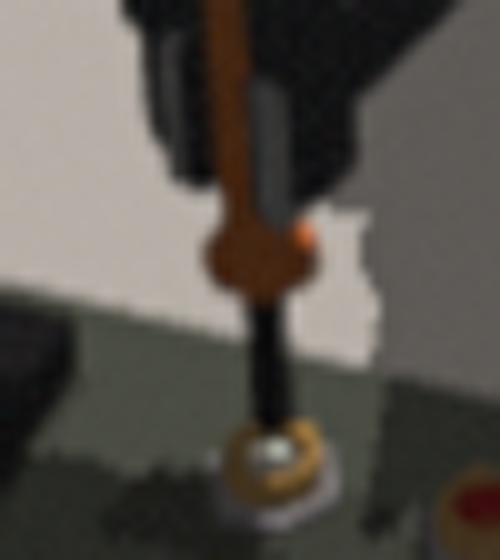

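```bash
for i in 1 2; do python3 -m crank '[[[0,0,0.001,0,0,0],[0,0,0.002,0,0,0],[0,0,0.002,0,0,0]]]' 0|grep -E "pos|force"; done; for i in 1 2 3; do python3 -m crank '[[[0,0,0.0005,0,0,0],[0,0,0.001,0,0,0],[0,0,0.001,0,0,0]]]' 0|grep -E "pos|force";done
```

```text
ee_pos: [440.7, -128.6, 229.6]
force: [0.2, -0.7, -0.2]
ee_pos: [440.5, -128.6, 227.3]
force: [-0.2, 0.5, -0.9]
ee_pos: [440.5, -128.6, 226.2]
force: [0.6, 0.4, -0.0]
ee_pos: [440.4, -128.6, 225.2]
force: [0.3, -0.5, -0.4]
ee_pos: [440.4, -128.6, 224.0]
force: [-0.3, -0.8, -0.2]
```

```bash
for i in 1 2 3; do python3 -m crank '[[[0,0,0.0005,0,0,0],[0,0,0.0005,0,0,0]]]' 0|grep -E "pos|force";done
python3 - <<'E'
from h import *
s=r.snapshot('scene')
crop('scene',s,195,100,50,56,10,'pics/g7.png')
E
```

```text
ee_pos: [440.3, -128.6, 223.4]
force: [0.1, 0.6, -0.3]
ee_pos: [440.4, -128.6, 223.0]
force: [-0.6, 0.1, 1.0]
ee_pos: [440.6, -128.7, 222.7]
force: [-0.8, -0.3, 3.0]
```

View pics/g7.png

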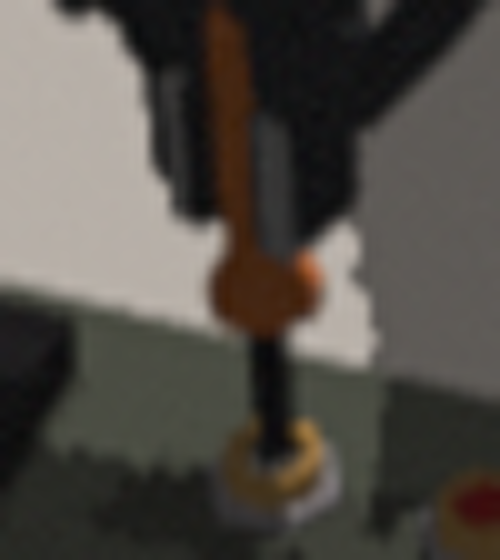

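```bash
python3 - <<'E'
from h import *
o=r.get_obs()["ee_pos"]
print(((proj('scene',[o[0],o[1],o[2]-138])-[195,100]+.5)*10).round())
crop('scene',r.snapshot('scene'),130,110,130,70,6,'pics/n0.png')
E
python3 -m crank '[[[0,0,0,0,0,0.5],[0,0,0,0,0,1],[0,0,0,0,0,1.5],[0,0,0,0,0,2],[0,0,0,0,0,2],[0,0,0,0,0,2]]]' 0
python3 - <<'E'
from h import *
print(r.get_obs()["ft_torque"])
s=r.snapshot('scene')
crop('scene',s,130,110,130,70,6,'pics/n1.png')
E
```

```text
[277. 463.]
time: 10.3
ee_pos: [440.6, -128.7, 222.8]
tcp_rot: [3.082, -0.6, -0.004]
force: [-0.6, -0.5, 2.8]
width: 14.3
[-0.05923584  0.07845032 -0.01746449]
```

View pics/n0.png

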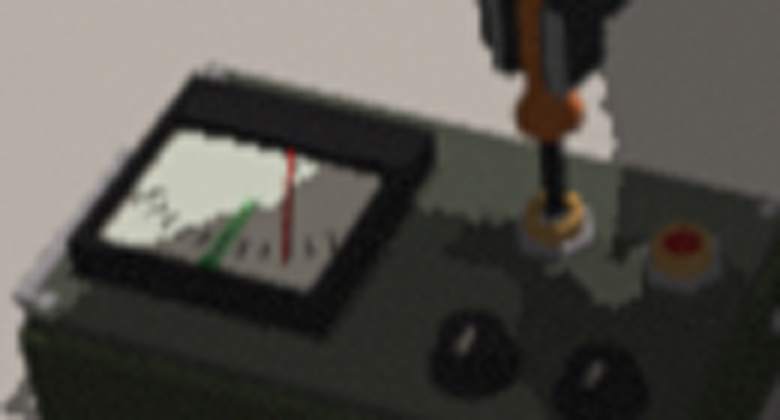

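View pics/n1.png

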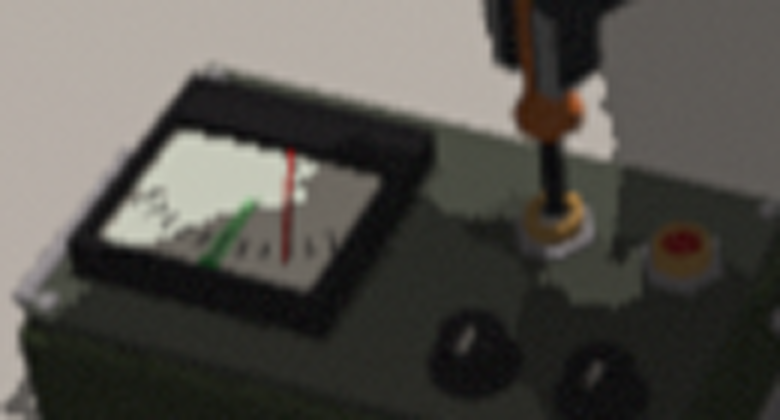

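```bash
python3 -m crank '[[[0,0,0,0,0,0.5],[0,0,0,0,0,1],[0,0,0,0,0,1.5],[0,0,0,0,0,2],[0,0,0,0,0,2],[0,0,0,0,0,2]]]' 0
python3 - <<'E'
from h import *
print(r.get_obs()["ft_torque"])
s=r.snapshot('scene')
crop('scene',s,130,110,130,70,6,'pics/n2.png')
E
```

```text
time: 10.85
ee_pos: [440.7, -128.6, 222.8]
tcp_rot: [3.004, -0.915, -0.003]
force: [0.8, 0.6, 2.1]
width: 14.4
[-0.03033534 -0.06713991 -0.03086153]
```

View pics/n2.png

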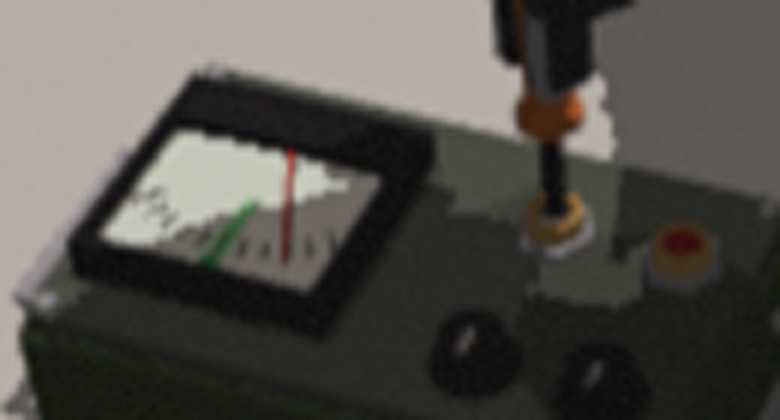

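```bash
python3 -m crank '[[[0,0,0,0,0,-1],[0,0,0,0,0,-2],[0,0,0,0,0,-3],[0,0,0,0,0,-4],[0,0,0,0,0,-4]]]' 0
for i in 1 2 3 4 5; do python3 -m crank '[[[0,0,0.0002,0,0,-0.5],[0,0,0.0002,0,0,-1],[0,0,0.0002,0,0,-1]]]' 0 | grep -E "pos|force|rot"; done; python3 -c "
from h import *
plan();crop('scene',r.snapshot('scene'),130,110,130,70,6,'pics/n3.png')"
```

```text
time: 11.32
ee_pos: [440.8, -128.6, 222.8]
tcp_rot: [3.13, -0.26, -0.004]
force: [0.3, -0.0, 1.5]
width: 14.2
ee_pos: [440.9, -128.6, 222.8]
tcp_rot: [3.139, -0.095, -0.004]
force: [0.2, -0.3, 2.5]
ee_pos: [441.0, -128.7, 222.8]
tcp_rot: [3.14, 0.068, -0.003]
force: [-1.0, 0.6, 4.0]
ee_pos: [441.2, -128.7, 222.7]
tcp_rot: [3.132, 0.23, -0.003]
force: [-0.2, -0.4, 3.7]
ee_pos: [441.3, -128.7, 222.7]
tcp_rot: [3.116, 0.391, -0.002]
force: [0.2, 0.9, 3.6]
ee_pos: [441.5, -128.7, 222.7]
tcp_rot: [3.092, 0.55, -0.002]
force: [-1.1, -0.1, 4.9]
t 12.57 pos [ 441.5 -128.7  222.7] yaw 20.17 tilt 0.1 F [-1.11 -0.06  4.94] w 14.2 q [ 0.15  0.07 -0.56  0.   -0.94  1.77]
shift [0. 0. 0.] turn [0.011 0.012 0.   ]
```

View pics/n3.png

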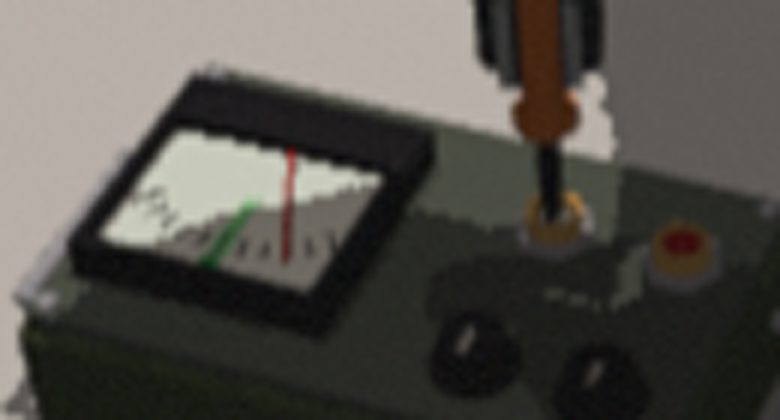

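```bash
cat >> h.py <<'E'
def shank(name):
    """save averaged scene image; return black-shank axis (u at rows) fit + tip row"""
    s=np.mean([r.snapshot('scene').astype(float) for _ in range(3)],0); cv2.imwrite(f"pics/{name}.png",s[:,:,::-1])
    np.save(name+".npy",s); o=r.get_obs(); np.save(name+"_p.npy",np.r_[o["ee_pos"],o["tcp_rot"]])
    return s,o
E
python3 -m crank '[[[0,0,-0.01,0,0,0],[0,0,-0.02,0,0,0],[0,0,-0.025,0,0,0],[0,0,-0.025,0,0,0],[0,0,-0.025,0,0,0]]]' 0 | grep pos; python3 -c "
from h import *
shank('k1')"
python3 -m crank '[[[0,0,0,0,0,1.1],[0,0,0,0,0,2.2],[0,0,0,0,0,3.3],[0,0,0,0,0,4.4],[0,0,0,0,0,5.5],[0,0,0,0,0,6.6],[0,0,0,0,0,6.6],[0,0,0,0,0,6.6]]]' 0 | grep pos; python3 -c "
from h import *
shank('k2')"
python3 -m crank '[[[0,0,0,0,0,1.1],[0,0,0,0,0,2.2],[0,0,0,0,0,3.3],[0,0,0,0,0,4.4],[0,0,0,0,0,5.5],[0,0,0,0,0,6.6],[0,0,0,0,0,7.7],[0,0,0,0,0,8.8],[0,0,0,0,0,8.8],[0,0,0,0,0,8.8]]]' 0 | grep pos
python3 - <<'E'
from h import *
shank('k3')
plan()
L=[]
for k in("k1","k2","k3"):
    L.append(cv2.resize(cv2.imread(f"pics/{k}.png")[95:160,198:242],None,fx=6,fy=6,interpolation=cv2.INTER_CUBIC))
cv2.imwrite("pics/k.png",np.hstack(L))
E
```

```text
ee_pos: [441.3, -128.6, 247.3]
ee_pos: [440.9, -128.7, 246.6]
ee_pos: [441.0, -128.7, 246.8]
t 14.98 pos [ 441.  -128.7  246.8] yaw -72.06 tilt 0.15 F [ 0.21 -0.53  0.24] w 14.3 q [ 0.15  0.05 -0.53  0.   -1.    0.16]
shift [0. 0. 0.] turn [ 0.024 -0.006 -0.   ][ WARN:0@4.332] global loadsave.cpp:1063 imwrite_ Unsupported depth image for selected encoder is fallbacked to CV_8U.
[ WARN:0@3.710] global loadsave.cpp:1063 imwrite_ Unsupported depth image for selected encoder is fallbacked to CV_8U.
[ WARN:0@4.065] global loadsave.cpp:1063 imwrite_ Unsupported depth image for selected encoder is fallbacked to CV_8U.
```

View pics/k.png

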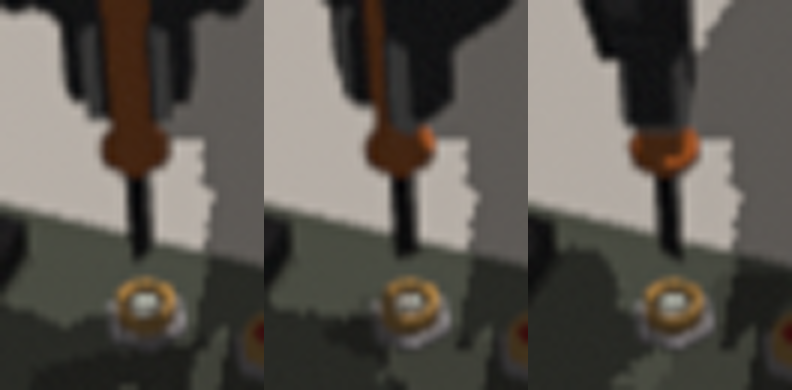

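```bash
cat > an.py <<'E'
from h import *
import sys
for k in sys.argv[1:]:
    s=np.load(k+".npy"); p=np.load(k+"_p.npy"); R=Ro.from_rotvec(p[3:]); x=R.apply([1,0,0]); yaw=np.degrees(np.arctan2(x[1],x[0]))
    z=R.apply([0,0,1])
    res=[]
    for h in (99,105,112,118,124,129,133,136):   # mm below TCP
        q=proj('scene',p[:3]+z*h); v=int(round(q[1]))
        cols=np.arange(int(q[0])-6,int(q[0])+8); g=s[v,cols].mean(1)
        bgd=np.r_[g[:2],g[-2:]].mean(); w=np.clip(bgd-20-g,0,None); 
        res.append((h,v,round((w*cols).sum()/max(w.sum(),1e-6)-q[0],2),round(w.sum()/(bgd-20),2)))
    print(k,"yaw",round(yaw,1),res)
E
python3 an.py k1 k2 k3
```

```text
k1 yaw 20.0 [(99, 123, np.float64(-0.42), np.float64(4.2)), (105, 125, np.float64(-0.12), np.float64(3.23)), (112, 128, np.float64(-0.1), np.float64(3.3)), (118, 130, np.float64(-0.18), np.float64(3.3)), (124, 132, np.float64(-0.2), np.float64(3.18)), (129, 134, np.float64(-1.63), np.float64(4.11)), (133, 135, np.float64(-1.45), np.float64(3.78)), (136, 136, np.float64(-0.34), np.float64(2.08))]
k2 yaw -19.5 [(99, 123, np.float64(-0.43), np.float64(4.37)), (105, 125, np.float64(0.05), np.float64(3.29)), (112, 128, np.float64(-0.03), np.float64(3.31)), (118, 130, np.float64(-0.06), np.float64(3.32)), (124, 132, np.float64(-0.14), np.float64(3.17)), (129, 134, np.float64(-1.59), np.float64(4.18)), (133, 135, np.float64(-1.35), np.float64(4.12)), (136, 136, np.float64(-0.21), np.float64(2.83))]
k3 yaw -72.1 [(99, 123, np.float64(-0.18), np.float64(4.69)), (105, 125, np.float64(0.06), np.float64(3.29)), (112, 128, np.float64(0.03), np.float64(3.42)), (118, 130, np.float64(0.01), np.float64(3.26)), (124, 132, np.float64(-0.12), np.float64(3.19)), (129, 134, np.float64(-1.59), np.float64(3.85)), (133, 135, np.float64(-1.35), np.float64(3.8)), (136, 136, np.float64(0.03), np.float64(2.32))]
```

```bash
python3 - <<'E'
from h import *
for z in(84.8,88.8):print(onz("top",(304.26,238.52),z))
E
python3 -m crank '[[[0,0,0,0,0,-1.1],[0,0,0,0,0,-2.2],[0,0,0,0,0,-3.3],[0,0,0,0,0,-4.4],[0,0,0.005,0,0,-5.5],[0,0,0.01,0,0,-6.6],[0,0,0.015,0,0,-7.8],[0,0,0.019,0,0,-7.8],[0,0,0.019,0,0,-7.8],[0,0,0.019,0,0,-7.8]]]' 0 | grep -E "pos|force";python3 -c "
from h import *
plan([440.6,-128.2,223.5])"
```

```text
[ 441.21002189 -128.97528791   84.8       ]
[ 440.73006397 -128.52714315   88.8       ]
ee_pos: [440.9, -128.7, 227.7]
force: [0.5, 0.4, 0.4]
t 15.82 pos [ 440.9 -128.7  227.7] yaw -25.44 tilt 0.18 F [0.47 0.44 0.4 ] w 14.2 q [ 0.15  0.07 -0.55  0.   -0.95  0.98]
shift [-0.0005 -0.0004  0.0042] turn [0.025 0.017 0.   ]
```

```bash
python3 -m crank '[[[-0.0005,-0.0004,0.002,0,0,0],[-0.0005,-0.0004,0.004,0,0,0],[-0.0005,-0.0004,0.0052,0,0,0],[-0.0005,-0.0004,0.0052,0,0,0],[-0.0005,-0.0004,0.0052,0,0,0]]]' 0 | grep -E "pos|force"
for i in 1 2 3 4 ; do python3 -m crank '[[[0.0002,-0.0001,0.0001,0,0,0],[0.0004,-0.0002,0.0001,0,0,0],[0.0004,-0.0002,0.0001,0,0,0]]]' 0 | grep -E "pos|force"; done
```

```text
ee_pos: [440.8, -128.2, 222.7]
force: [0.6, 0.5, 2.2]
ee_pos: [441.1, -128.2, 222.6]
force: [-0.9, 0.1, 1.5]
ee_pos: [441.6, -128.2, 222.5]
force: [-0.3, -0.4, 1.2]
ee_pos: [442.0, -128.2, 222.3]
force: [-0.2, -0.0, -0.1]
ee_pos: [442.3, -128.2, 222.1]
force: [-1.4, -0.4, 0.6]
```

```bash
for i in 1 2 3 4 ; do python3 -m crank '[[[0,0,0.0004,0,0,0],[0,0,0.0006,0,0,0]]]' 0 | grep -E "pos|force"; done
```

```text
ee_pos: [442.3, -128.2, 221.4]
force: [-2.0, -0.6, 1.0]
ee_pos: [442.2, -128.2, 220.8]
force: [-1.6, -1.0, 0.6]
ee_pos: [442.3, -128.3, 220.2]
force: [-0.4, -0.3, 0.4]
ee_pos: [442.3, -128.3, 219.6]
force: [-0.7, -0.6, 2.0]
```

```bash
for i in 1 2 3 ; do python3 -m crank '[[[0,0,0.0003,0,0,0],[0,0,0.0005,0,0,0],[0,0,0.0005,0,0,0]]]' 0 | grep -E "pos|force"; done
```

```text
ee_pos: [442.3, -128.3, 219.1]
force: [-0.8, 0.3, 1.4]
ee_pos: [442.2, -128.3, 218.5]
force: [-0.8, -1.0, 1.6]
ee_pos: [442.3, -128.3, 218.0]
force: [-2.3, -1.3, 0.8]
```

```bash
python3 -m crank '[[[-0.0003,0.0001,0,0,0,0.5],[-0.0003,0.0001,0,0,0,1],[-0.0003,0.0001,0,0,0,1.5],[-0.0003,0.0001,0,0,0,2],[-0.0003,0.0001,0,0,0,2.5],[-0.0003,0.0001,0,0,0,3],[-0.0003,0.0001,0,0,0,3.5],[-0.0003,0.0001,0,0,0,4],[-0.0003,0.0001,0,0,0,4.5],[-0.0003,0.0001,0,0,0,5],[-0.0003,0.0001,0,0,0,5],[-0.0003,0.0001,0,0,0,5]]]' 0
python3 - <<'E'
from h import *
plan(); print(r.get_obs()["ft_torque"])
s=r.snapshot('scene')
crop('scene',s,130,110,130,70,6,'pics/n5.png')
E
```

```text
time: 19.65
ee_pos: [442.0, -128.2, 218.0]
tcp_rot: [2.779, -1.458, -0.003]
force: [-0.7, -0.6, 0.9]
width: 14.2
t 19.65 pos [ 442.  -128.2  218. ] yaw -55.37 tilt 0.21 F [-0.68 -0.65  0.86] w 14.2 q [ 0.15  0.08 -0.57  0.   -0.93  0.45]
shift [0. 0. 0.] turn [0.035 0.003 0.   ]
[-0.00818074  0.26435093 -0.01468549]
```

View pics/n5.png

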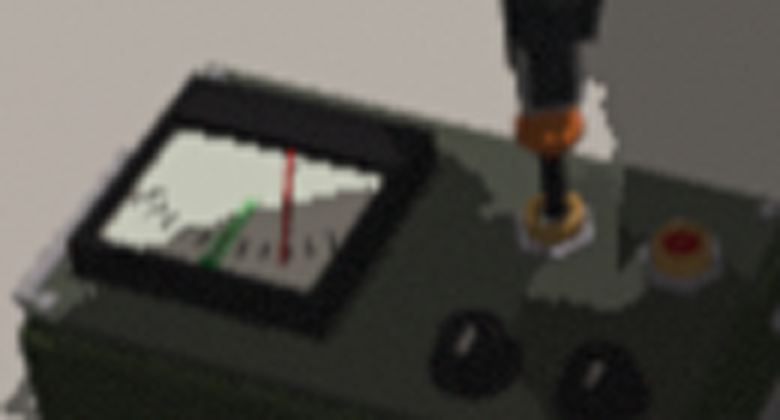

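```bash
python3 -m crank '[[[0,0,0,0,0,0.5],[0,0,0,0,0,1],[0,0,0,0,0,1.5],[0,0,0,0,0,2],[0,0,0,0,0,2.5],[0,0,0,0,0,3],[0,0,0,0,0,3],[0,0,0,0,0,3]]]' 0
cat > nd.py <<'E'
from h import *
import sys
plan(); print(r.get_obs()["ft_torque"])
s=np.mean([r.snapshot('scene').astype(float) for _ in range(2)],0)
crop('scene',np.clip(s,0,255).astype(np.uint8),130,110,130,70,6,f'pics/{sys.argv[1]}.png')
c=s[125:160,140:200]; m=(c[...,0]-c[...,1]>25)&(c[...,0]-c[...,2]>20)
ys,xs=np.nonzero(m); pts=np.array([onz('scene',(x+140,y+125),90)[:2] for x,y in zip(xs,ys)])
vx,vy,x0,y0=cv2.fitLine(pts.astype(np.float32),cv2.DIST_HUBER,0,.01,.01).ravel()
if vx<0: vx,vy=-vx,-vy
print("needle",len(xs),"world angle",np.arctan2(vy,vx))
m=(c[...,1]-c[...,0]>20)&(c[...,1]-c[...,2]>20)
ys,xs=np.nonzero(m); pts=np.array([onz('scene',(x+140,y+125),90)[:2] for x,y in zip(xs,ys)])
vx,vy,x0,y0=cv2.fitLine(pts.astype(np.float32),cv2.DIST_HUBER,0,.01,.01).ravel()
if vx<0: vx,vy=-vx,-vy
print("green",len(xs),np.arctan2(vy,vx))
E
python3 nd.py n6
```

```text
time: 20.37
ee_pos: [442.1, -128.2, 218.0]
tcp_rot: [2.519, -1.871, -0.002]
force: [-0.7, -0.7, 1.1]
width: 14.2
t 20.37 pos [ 442.1 -128.2  218. ] yaw -73.21 tilt 0.2 F [-0.71 -0.67  1.1 ] w 14.2 q [ 0.15  0.08 -0.57  0.   -0.93  0.14]
shift [0. 0. 0.] turn [ 0.033 -0.008 -0.   ]
[-0.05964409  0.09085754  0.07617345]
needle 26 world angle 0.29071772
green 28 0.030233497
```

View pics/n6.png

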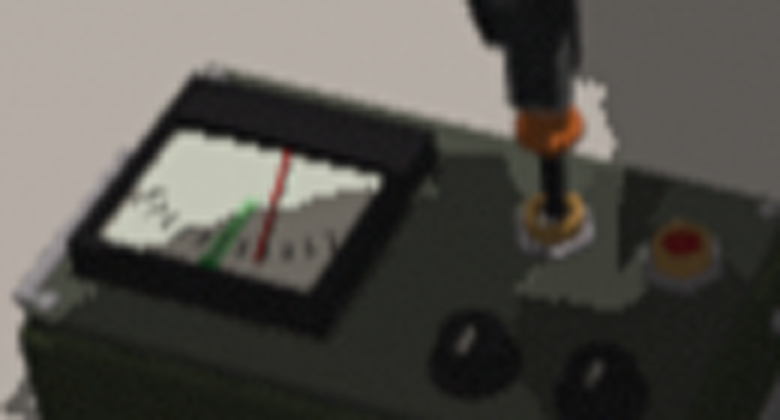

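```bash
python3 -m crank '[[[0,0,0,0,0,0.5],[0,0,0,0,0,1],[0,0,0,0,0,1.5],[0,0,0,0,0,2],[0,0,0,0,0,2.5],[0,0,0,0,0,3],[0,0,0,0,0,3.5],[0,0,0,0,0,4],[0,0,0,0,0,4.5],[0,0,0,0,0,5],[0,0,0,0,0,5],[0,0,0,0,0,5]]]' 0
python3 nd.py n7
```

```text
time: 21.47
ee_pos: [442.2, -128.2, 218.1]
tcp_rot: [1.952, -2.457, -0.0]
force: [-1.2, -0.1, 0.3]
width: 14.6
t 21.47 pos [ 442.2 -128.2  218.1] yaw -103.08 tilt 0.19 F [-1.16 -0.14  0.33] w 14.6 q [ 0.15  0.08 -0.57  0.   -0.93 -0.38]
shift [0. 0. 0.] turn [ 0.022 -0.024 -0.   ]
[-0.37880987 -0.1557926   0.06982436]
needle 21 world angle 0.06810507
green 4 1.41848
```

View pics/n7.png

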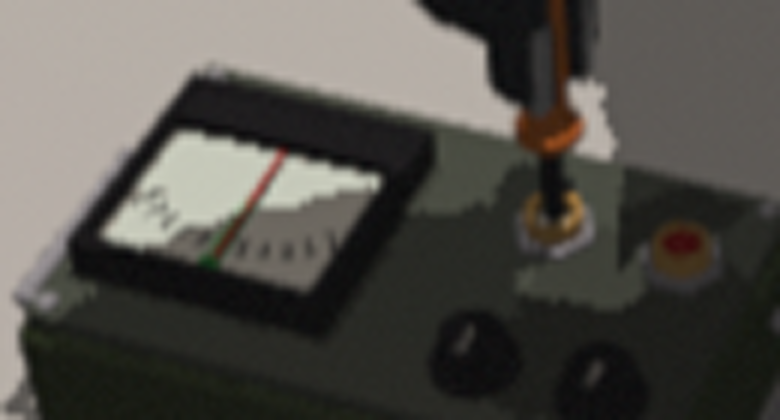

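```bash
python3 -m crank '[[[0,0,0,0,0,0.4],[0,0,0,0,0,0.8],[0,0,0,0,0,0.9],[0,0,0,0,0,0.9],[0,0,0,0,0,0.9]]]' 0
python3 nd.py n8
```

```text
time: 21.98
ee_pos: [442.3, -128.2, 218.1]
tcp_rot: [1.836, -2.545, -0.0]
force: [0.6, -1.0, -0.6]
width: 14.5
t 21.98 pos [ 442.3 -128.2  218.1] yaw -108.4 tilt 0.19 F [ 0.57 -0.95 -0.58] w 14.5 q [ 0.15  0.08 -0.57  0.   -0.93 -0.47]
shift [0. 0. 0.] turn [ 0.019 -0.025 -0.   ]
[-0.44246633 -0.16182367  0.07079738]
needle 27 world angle 0.040472552
green 5 -0.0083478065
```

View pics/n8.png

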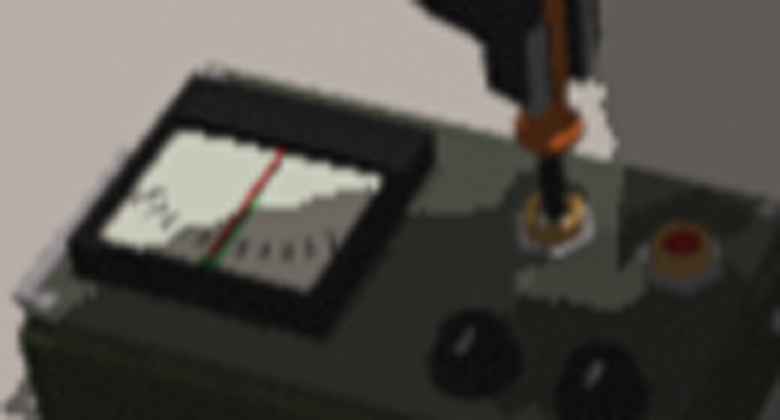

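```bash
python3 -m crank '[[[0,0,0,0,0,-0.5],[0,0,0,0,0,-1],[0,0,0,0,0,-1.3],[0,0,0,0,0,-1.3]]]' 0
python3 nd.py n9
python3 -m crank '[[[0,0,-0.002,0,0,0],[0,0,-0.004,0,0,0],[0,0,-0.008,0,0,0],[0,0,-0.02,0,0,0],[0,0,-0.04,0,0,0],[0,0,-0.06,0,0,0],[0,0,-0.06,0,0,0]]]' 0
python3 nd.py n10
```

```text
time: 22.42
ee_pos: [442.3, -128.2, 218.1]
tcp_rot: [2.007, -2.413, -0.001]
force: [0.3, -0.3, -0.0]
width: 14.4
t 22.42 pos [ 442.3 -128.2  218.1] yaw -100.51 tilt 0.18 F [ 0.34 -0.26 -0.03] w 14.4 q [ 0.15  0.08 -0.57  0.   -0.93 -0.33]
shift [0. 0. 0.] turn [ 0.022 -0.021 -0.   ]
[-0.07953451 -0.03312096  0.06037214]
needle 25 world angle 0.04839939
green 5 -0.0083478065
time: 23.1
ee_pos: [444.0, -128.2, 282.1]
tcp_rot: [-2.005, 2.417, -0.006]
force: [0.3, 0.6, 0.2]
width: 14.5
t 23.1 pos [ 444.  -128.2  282.1] yaw -100.65 tilt 0.21 F [0.29 0.6  0.17] w 14.5 q [ 0.15  0.02 -0.47  0.   -1.08 -0.34]
shift [0. 0. 0.] turn [-0.032 -0.015  0.   ]
[-0.00492853 -0.16013704 -0.01577664]
needle 28 world angle 0.04390635
green 5 0.021126715
```

View pics/n10.png

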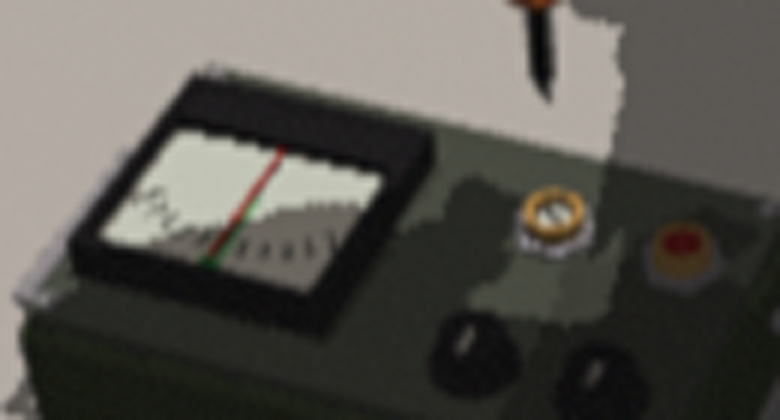

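```bash
python3 -c "
from h import *
plan([477,113.7,300],82)"
```

```text
t 23.2 pos [ 442.7 -128.   279. ] yaw -100.69 tilt 0.08 F [ 0.23  0.25 -0.82] w 14.2 q [ 0.15  0.02 -0.48  0.   -1.08 -0.34]
shift [-0.2438  0.0111 -0.0214] turn [ 1.3000e-02 -8.0000e-03 -1.3667e+01]
```

```bash
python3 -m crank '[[[-0.01,0,-0.012,0,0,0],[-0.03,0.001,-0.02,0,0,-1],[-0.055,0.002,-0.02,0,0,-2],[-0.08,0.003,-0.02,0,0,-3],[-0.105,0.004,-0.02,0,0,-4],[-0.13,0.005,-0.021,0,0,-5],[-0.155,0.006,-0.021,0,0,-6],[-0.18,0.007,-0.021,0,0,-7],[-0.2,0.009,-0.021,0,0,-8],[-0.22,0.01,-0.021,0,0,-9],[-0.235,0.011,-0.021,0,0,-10],[-0.2438,0.0111,-0.0214,0,0,-11]]]' 0 | grep pos; python3 -c "
from h import *
plan([477,113.7,215],0)
R=Ro.from_rotvec(r.get_obs()['tcp_rot']).apply([1,0,0]);print(-18.7-np.degrees(np.arctan2(R[1],R[0])))
plan([477,113.7,215],16)"
```

```text
ee_pos: [476.6, 115.1, 299.0]
t 24.2 pos [476.6 115.1 299. ] yaw -34.34 tilt 0.18 F [0.54 0.62 0.14] w 14.3 q [ 0.64  0.06 -0.39  0.   -1.13  0.33]
shift [0.0012 0.0007 0.084 ] turn [0.028 0.009 0.   ]
15.6441758104957
t 24.2 pos [476.6 115.1 299. ] yaw -34.34 tilt 0.18 F [0.54 0.62 0.14] w 14.3 q [ 0.64  0.06 -0.39  0.   -1.13  0.33]
shift [0.0012 0.0007 0.084 ] turn [ 0.027  0.012 -2.667]
```

```bash
python3 -m crank '[[[0.001,0.0007,0.01,0,0,-1],[0.001,0.0007,0.03,0,0,-2],[0.001,0.0007,0.05,0,0,-2.6],[0.001,0.0007,0.07,0,0,-2.6],[0.001,0.0007,0.08,0,0,-2.6],[0.001,0.0007,0.084,0,0,-2.6],[0.001,0.0007,0.084,0,0,-2.6]]]' 0 | grep pos
python3 - <<'E'
from h import *
plan([477,113.7,151.1],0)
s=r.snapshot('scene'); crop('scene',s,300,130,70,80,8,'pics/w1.png')
o=r.get_obs()['ee_pos']
for P in([o[0],o[1],o[2]-138],[477,113.7,58],[o[0],o[1],o[2]-93]): print(((proj('scene',P)-[300,130]+.5)*8).round())
E
```

```text
ee_pos: [476.5, 113.5, 214.1]
t 24.78 pos [476.5 113.5 214.1] yaw -18.77 tilt 0.31 F [-0.16  0.27 -0.44] w 14.5 q [ 0.64  0.14 -0.51  0.   -0.93  0.61]
shift [ 0.0006 -0.0006  0.063 ] turn [0.043 0.028 0.   ]
[234. 495.]
[225. 547.]
[254. 366.]
```

View pics/w1.png

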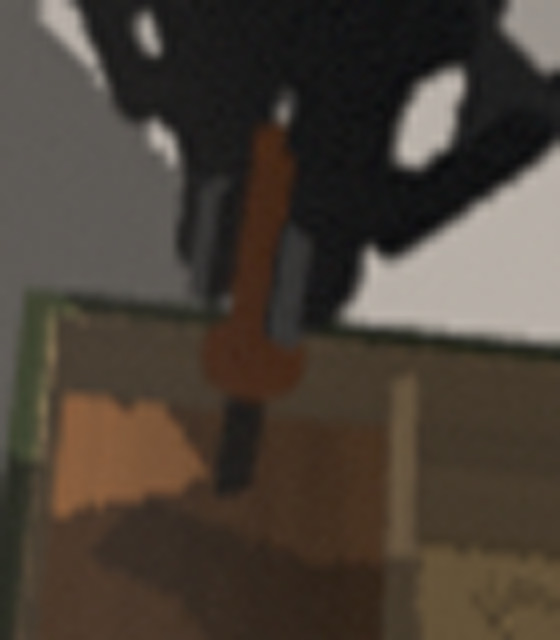

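```bash
python3 -m crank '[[[0.0005,-0.0003,0.005,0,0,0],[0.0005,-0.0003,0.01,0,0,0],[0.0005,-0.0003,0.014,0,0,0],[0.0005,-0.0003,0.017,0,0,0],[0.0005,-0.0003,0.019,0,0,0],[0.0005,-0.0003,0.021,0,0,0],[0.0005,-0.0003,0.023,0,0,0],[0.0005,-0.0003,0.023,0,0,0]]]' 0 ;python3 -c "
from h import *
plan([477,113.7,151.1],0)"
```

```text
time: 25.5
ee_pos: [477.4, 113.8, 191.7]
tcp_rot: [3.096, -0.512, -0.004]
force: [-1.2, 0.4, 0.5]
width: 14.4
t 25.5 pos [477.4 113.8 191.7] yaw -18.76 tilt 0.24 F [-1.17  0.4   0.49] w 14.4 q [ 0.64  0.17 -0.54  0.   -0.87  0.61]
shift [-0.0003  0.      0.0406] turn [0.035 0.02  0.   ]
```

Entering the hole with no resistance. Continue down.

```bash
python3 -m crank '[[[-0.0002,0,0.003,0,0,0],[-0.0002,0,0.007,0,0,0],[-0.0002,0,0.011,0,0,0],[-0.0002,0,0.015,0,0,0],[-0.0002,0,0.018,0,0,0],[-0.0002,0,0.02,0,0,0],[-0.0002,0,0.02,0,0,0]]]' 0 |grep -E "pos|force"; python3 -m crank '[[[0,0,0.004,0,0,0],[0,0,0.008,0,0,0],[0,0,0.012,0,0,0],[0,0,0.015,0,0,0],[0,0,0.017,0,0,0],[0,0,0.017,0,0,0],[0,0,0.017,0,0,0]]]' 0 |grep -E "pos|force"
python3 -c "
from h import *
plan([477,113.7,151.1],0)"
```

```text
ee_pos: [476.9, 113.6, 171.1]
force: [-0.1, 0.1, 0.5]
ee_pos: [476.8, 113.5, 154.0]
force: [0.2, 0.1, 0.0]
t 26.67 pos [476.8 113.5 154. ] yaw -18.77 tilt 0.31 F [0.17 0.13 0.  ] w 14.2 q [ 0.64  0.22 -0.58  0.   -0.78  0.61]
shift [ 0.0001 -0.0002  0.0029] turn [0.045 0.028 0.   ]
```

```bash
for i in 1 2 3; do python3 -m crank '[[[0,0,0.0005,0,0,0],[0,0,0.001,0,0,0],[0,0,0.001,0,0,0]]]' 0 |grep -E "pos|force"; done
```

```text
ee_pos: [476.9, 113.6, 153.1]
force: [-0.9, -0.1, -1.0]
ee_pos: [476.8, 113.5, 152.0]
force: [-0.4, 0.7, 0.6]
ee_pos: [476.9, 113.6, 151.1]
force: [-1.6, -0.3, 2.3]
```

```bash
python3 -m crank '[[[0,0,0,0,0,0],[0,0,0,0,0,0],[0,0,0,0,0,0],[0,0,0,0,0,0],[0,0,0,0,0,0],[0,0,0,0,0,0],[0,0,0,0,0,0],[0,0,0,0,0,0]]]' 1; python3 -m crank '[[[0,0,-0.01,0,0,0],[0,0,-0.03,0,0,0],[0,0,-0.06,0,0,0],[0,0,-0.09,0,0,0],[0,0,-0.12,0,0,0],[0,0,-0.15,0,0,0],[0,0,-0.15,0,0,0]]]' 1; python3 -c "
from h import *
plan()
crop('scene',r.snapshot('scene'),285,100,180,135,4,'pics/w2.png')"
```

```text
time: 28.08
ee_pos: [476.9, 113.5, 151.1]
tcp_rot: [3.096, -0.511, -0.005]
force: [-0.6, 0.1, -0.3]
width: 85.2
time: 28.67
ee_pos: [479.7, 114.9, 307.3]
tcp_rot: [-3.099, 0.51, -0.007]
force: [1.1, -0.2, 1.6]
width: 85.7
t 28.67 pos [479.7 114.9 307.3] yaw -18.71 tilt 0.27 F [ 1.14 -0.23  1.56] w 85.7 q [ 0.64  0.05 -0.38  0.   -1.14  0.61]
shift [0. 0. 0.] turn [-0.019 -0.041  0.   ]
```

View pics/w2.png

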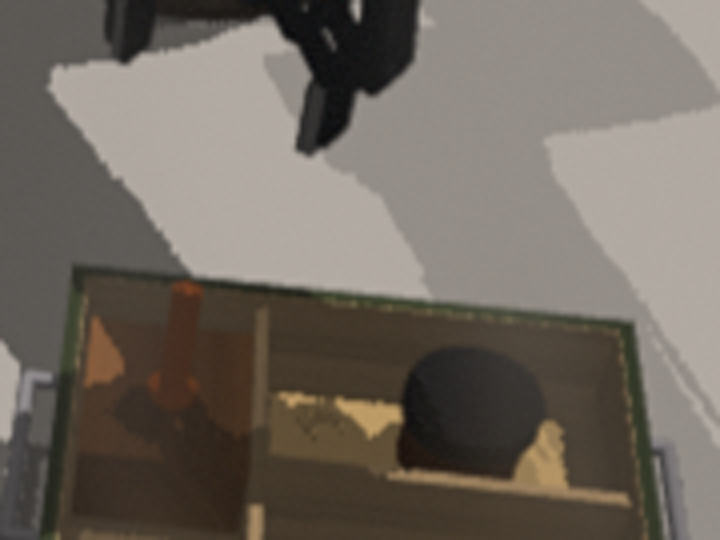

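The tool stands upright in the well (handle near pixel 331,180), as it was. Moving the arm clear for a top-view check of the needle and the tool.

```bash
python3 -m crank '[[[-0.025,-0.025,0,0,0,0],[-0.05,-0.05,0,0,0,0],[-0.075,-0.075,0,0,0,0],[-0.1,-0.1,0,0,0,0],[-0.125,-0.125,0,0,0,0],[-0.15,-0.15,0,0,0,0],[-0.175,-0.175,0,0,0,0],[-0.2,-0.2,0,0,0,0],[-0.225,-0.225,0,0,0,0],[-0.25,-0.25,0,0,0,0],[-0.275,-0.275,0,0,0,0],[-0.3,-0.3,0,0,0,0]]]' 1 | grep pos
python3 -m crank '[[[-0.025,-0.025,0,0,0,0],[-0.05,-0.05,0,0,0,0],[-0.075,-0.075,0,0,0,0],[-0.1,-0.1,0,0,0,0],[-0.1,-0.1,0,0,0,0],[-0.1,-0.1,0,0,0,0]]]' 1 | grep pos
python3 - <<'E'
from h import *
t=np.mean([r.snapshot("top").astype(float) for _ in range(4)],0); s=r.snapshot("scene")
c=np.clip(t,0,255).astype(np.uint8)
crop('t',c,265,175,120,95,6.5,'pics/e_t.png'); crop('t',c,100,155,140,115,5,'pics/e_c.png'); crop('s',s,120,100,350,180,2.2,'pics/e_s.png')
def ln(im,dr):
    q=im[200:245,325:370]; a,b,d=q[...,0],q[...,1],q[...,2]
    m=(a-b>35)&(a-d>30) if dr else (b-a>30)&(b-d>20)
    ys,xs=np.nonzero(m); pts=np.array([onz('top',(x+325,y+200),88)[:2] for x,y in zip(xs,ys)],np.float32)
    vx,vy,_,_=cv2.fitLine(pts,cv2.DIST_HUBER,0,.01,.01).ravel(); 
    return len(xs),np.arctan2(vy,vx) if vx>0 else np.arctan2(-vy,-vx)
t0=np.load("top_avg.npy")
print("before",ln(t0,1),ln(t0,0)," now",ln(t,1),ln(t,0)); print(r.get_obs()["time"])
d=np.abs(t-t0).mean(2)>40; ys,xs=np.nonzero(d[150:275,100:385]); print("changed px",len(xs),list(zip(xs+100,ys+150))[:60])
E
```

```text
ee_pos: [289.7, 496.3, 303.1]
ee_pos: [225.8, 624.1, 300.3]
before (22, np.float32(0.43028766)) (34, np.float32(0.050889794))  now (21, np.float32(0.042439595)) (17, np.float32(-0.0353319))
30.4667
changed px 48 [(np.int64(346), np.int64(213)), (np.int64(335), np.int64(216)), (np.int64(336), np.int64(216)), (np.int64(336), np.int64(217)), (np.int64(337), np.int64(219)), (np.int64(346), np.int64(219)), (np.int64(337), np.int64(220)), (np.int64(346), np.int64(220)), (np.int64(338), np.int64(221)), (np.int64(346), np.int64(221)), (np.int64(338), np.int64(222)), (np.int64(339), np.int64(222)), (np.int64(346), np.int64(222)), (np.int64(339), np.int64(223)), (np.int64(346), np.int64(223)), (np.int64(339), np.int64(224)), (np.int64(340), np.int64(224)), (np.int64(346), np.int64(224)), (np.int64(340), np.int64(225)), (np.int64(341), np.int64(225)), (np.int64(346), np.int64(225)), (np.int64(340), np.int64(226)), (np.int64(341), np.int64(226)), (np.int64(346), np.int64(226)), (np.int64(341), np.int64(227)), (np.int64(346), np.int64(227)), (np.int64(341), np.int64(228)), (np.int64(342), np.int64(228)), (np.int64(346), np.int64(228)), (np.int64(342), np.int64(229)), (np.int64(346), np.int64(229)), (np.int64(342), np.int64(230)), (np.int64(346), np.int64(230)), (np.int64(343), np.int64(231)), (np.int64(346), np.int64(231)), (np.int64(347), np.int64(231)), (np.int64(343), np.int64(232)), (np.int64(347), np.int64(232)), (np.int64(343), np.int64(233)), (np.int64(344), np.int64(233)), (np.int64(347), np.int64(233)), (np.int64(344), np.int64(234)), (np.int64(345), np.int64(234)), (np.int64(347), np.int64(234)), (np.int64(345), np.int64(235)), (np.int64(347), np.int64(235)), (np.int64(345), np.int64(236)), (np.int64(347), np.int64(236))]
```

View pics/e_t.png

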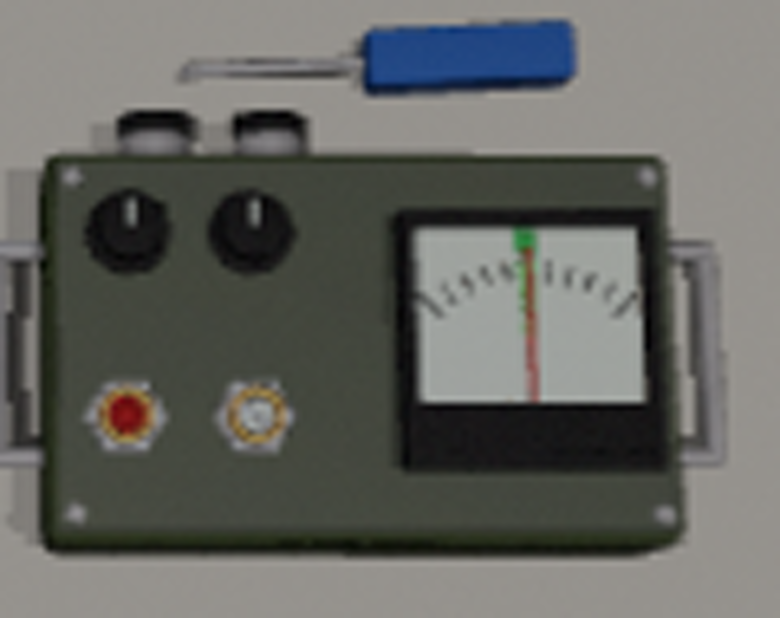

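View pics/e_c.png

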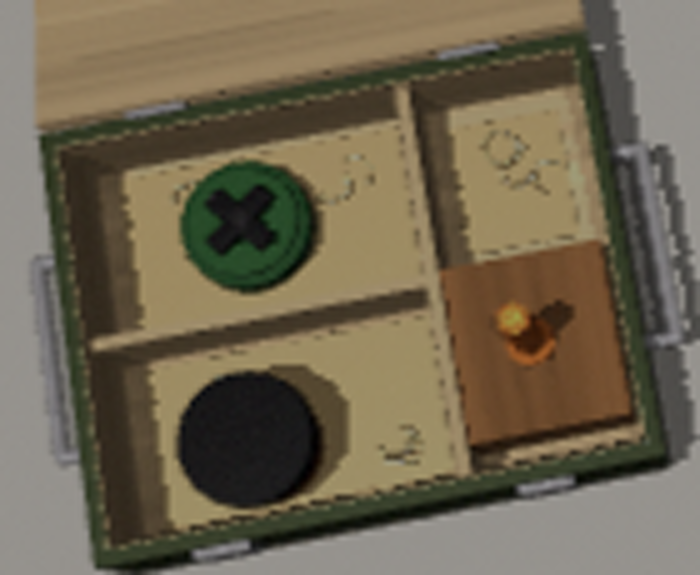

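View pics/e_s.png

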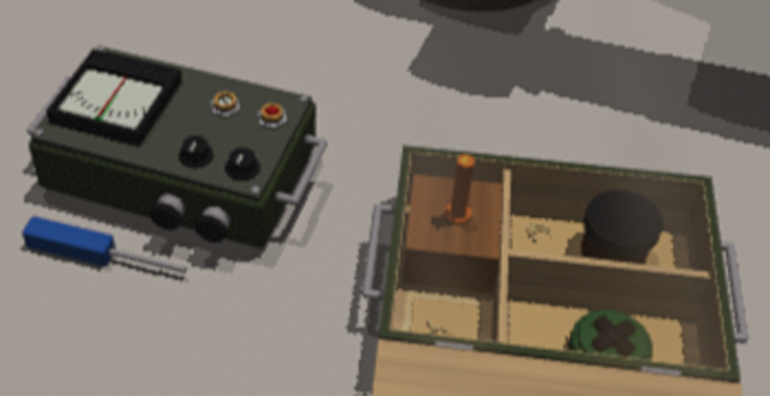

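```bash
python3 -c "
from workcell import r
print(r.get_obs()['qd'].round(3) if hasattr(r.get_obs()['qd'],'round') else 0); print(r.finish_job())"
```

```text
[-0.002 -0.005  0.005  0.001 -0.001 -0.001]
the job is handed in; nothing more can be done
None
```

The needle is in the green band, the tool is back in its well, and I handed the job in at about 30.5 s. The job gives no verdict, so this rests on my own checks.

**What I did**
- I took the tuning tool from its well and gripped it on its flats (14.1 mm).
- The first attempts to find the slot, turning the tool with light pressure (up to about 5 N), failed. The blade rested on the slug because I was about 1.5 mm off across the slot.
- Shifting sideways along x let the blade drop in about 4.7 mm. I turned the slug clockwise until the needle reached the band, backed the blade off and lifted out.
- I lowered the tool into the well until the guard touched the block, let go and moved the arm clear.

**Final checks**
- **Needle:** it moved from about 0.43 to between -0.01 and 0.02 rad of the middle (band ±0.06). The two angle fits disagreed a little, because the needle covers most of the green line. The fit of the green strip itself in the last picture (-0.035) is unreliable for the same reason.
- **Tool:** it stands upright in the well and looks the same as in the first picture.
- **Other things:** comparing the top views before and after, the only large changes were in the meter needle's area. The disc, jar and screwdriver did not move.
- **Force:** the highest contact reading I saw was about 5 N, against the 18 N limit.

**One disagreement:** the slug's top came out about 3 mm lower than I first assumed. The blade depth is therefore measured from where the blade touched the slug, not from a known height.

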